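Load, clamp and set the tumble-polishing unit

TASK

Load the polishing unit: swing its clamp lever fully open, lay every steel arch framework that is on the bench into the tub, then pour all the polishing stones from the handled cup over them into the tub and stand the cup back upright in the middle of its round pad. Then swing the clamp lever fully shut, and only after that roll the control box's recessed thumbwheel by its exposed rim until the white needle points straight at the brass index tab. Leave the other things on the bench where they are.

Things in the scene. Friction and masses are not known exactly. Their poses are not given: they have to be found in the camera images.
- tub_unit: Polishing unit fixed to the bench, left or right of its middle. Origin: centre of the underside; x from the lever's grip to its hinge (roughly away from the robot), z up. White base 150 (x) x 200 x 14 mm; open steel tub centred on it, inside 104 (x) x 160 mm (y), inner floor 18 mm, rim 66 mm above the bench, walls 4 mm. Grey hinge block behind it, 24 x 120 mm, 62 mm high, at x = 74 mm.
- clamp (a joint): Clamp lever: two steel arms, a pressing plate between them, a black grip rod at the end. 0 = shut, level over the tub; grows as the rod swings up and over to the hinge; 1.95 rad = fully open (stop), leaning back. Stiff, stays where left; 2 N at the rod moves it. Hinge axis along the unit's y, 74 mm behind (+x) its origin, 72 mm up; the rod's axis circles it at 165 mm, when shut 7 mm higher than it.
- clamp_grip (a point): Middle of the lever's black grip rod (14 mm thick, parallel to the unit's y, 82 mm free between the arms). Shut: 91 mm in front (-x) of the unit's origin, 79 mm above the bench, its axis 35 mm clear of the tub's wall. Fully open: about 223 mm above the bench. The point turns with the lever.
- control_box: Grey control box fixed to the bench, 130 mm (x) x 170 mm (y) x 62 mm high. Origin: centre of the underside; x roughly away from the robot, y to the left. A thumbwheel lying level sticks a little out of a slot in its front (-x) face; on its top, a black dial with a white needle on the wheel's shaft, white graduations and a brass index tab at the dial's edge.
- wheel_rim (a point): Foremost point of the thumbwheel's rim (wheel at rest): middle of its thickness, 42 mm above the bench, 12 mm out of the box's front face. Ribbed wheel, radius 55 mm, 14 mm thick, upright axle; 68 mm of rim shows. Sprung: gives 1 mm per 1.2 N towards the box's +x, up to 5 mm. A fingertip pressed 2 to 4 mm into it and swept along the box's y turns it by friction; it stays where left.
- wheel (a joint): Thumbwheel and needle angle, 0 to 3.6 rad (stops). At 0 the needle points to the box's +y (left); it grows clockwise seen from above, when the front of the rim is swept to the box's +y (left). Resists with 1 N at the rim.
- needle_tip (a point): Tip of the white needle on top of the dial, 36 mm from the wheel's axle, 66 mm above the bench. The axle is 55 mm behind (+x) the wheel_rim point. The needle cannot be pushed by hand.
- index_mark (a point): The setting wanted: the point on the dial, 36 mm from the axle, where the brass index tab (a small T, 4 mm wide stem, 5 mm high, fixed just outside the dial's edge) points inwards. The needle is set when its tip is here.
- pad: Round black rubber pad, 110 mm across, 4 mm thick, fixed on the bench. Origin: centre of its underside.
- cup: White plastic cup, round, 75 mm high, 60 mm wide at the foot, 86 mm at the rim, wall 3 mm, inner floor 4 mm up, 80 to 130 g, holding the stones. Origin: centre of its underside; z up its axis. A round straight handle 16 mm thick sticks out level along the cup's +y, its axis 60 mm above the foot, ending 133 mm from the cup's axis.
- cup_grip (a point): Point on the axis of the cup's handle, 85 mm from the cup's axis, 60 mm above its foot: a place to pinch it.
- arch1: Cast steel arch framework, a U, 72 mm wide (y), 62 mm long (x), bars 13 mm wide and 14 mm high, 60 g. Origin: on the bench side, between the legs; the bow's bar is at +x, the legs point to -x. The bow's bar can be pinched at its middle, 24.5 mm from the origin along +x, across its 13 mm (one finger inside the U, 40 mm free there). May be absent.
- arch2: Cast steel arch framework, a U, 72 mm wide (y), 62 mm long (x), bars 13 mm wide and 14 mm high, 60 g. Origin: on the bench side, between the legs; the bow's bar is at +x, the legs point to -x. The bow's bar can be pinched at its middle, 24.5 mm from the origin along +x, across its 13 mm (one finger inside the U, 40 mm free there). May be absent.
- arch3: Cast steel arch framework, a U, 72 mm wide (y), 62 mm long (x), bars 13 mm wide and 14 mm high, 60 g. Origin: on the bench side, between the legs; the bow's bar is at +x, the legs point to -x. The bow's bar can be pinched at its middle, 24.5 mm from the origin along +x, across its 13 mm (one finger inside the U, 40 mm free there). May be absent.
- stone1: Reddish-brown ceramic polishing stone, a smooth glazed block of 17 mm with rounded edges, 14 g, in the cup at the start. Origin: its centre.
- stone2: Reddish-brown ceramic polishing stone, a smooth glazed block of 17 mm with rounded edges, 14 g, in the cup at the start. Origin: its centre.
- stone3: Reddish-brown ceramic polishing stone, a smooth glazed block of 17 mm with rounded edges, 14 g, in the cup at the start. Origin: its centre.
- stone4: Reddish-brown ceramic polishing stone, a smooth glazed block of 17 mm with rounded edges, 14 g, in the cup at the start. Origin: its centre. May be absent.
- stone5: Reddish-brown ceramic polishing stone, a smooth glazed block of 17 mm with rounded edges, 14 g, in the cup at the start. Origin: its centre. May be absent.
- stone6: Reddish-brown ceramic polishing stone, a smooth glazed block of 17 mm with rounded edges, 14 g, in the cup at the start. Origin: its centre. May be absent.
- brush: Brush lying on the bench, about 110 mm long; not part of the job, to be left alone.
- spatula: Lab spatula lying on the bench, about 170 mm long; not part of the job, to be left alone.
- dropper: Small white dropper bottle with blue cap, 40 mm across, 100 mm high; not part of the job, to be left alone.
- jar: Amber glass jar, 68 mm across, 70 mm high; not part of the job, to be left alone.
Not all that is in view belongs to the job. Leave any purple look-alike of the cup alone.

How it is judged (in metres and radians):
On the way, in this order (a step that is already met when the one before it is completed fails the run):
1. the clamp lever is fully open (above 1.75 rad) (value of joint clamp above 1.75 rad), for 0.2 s.
2. every arch framework lies in the tub (x of arch1 in the frame of tub_unit between -0.054 and 0.054 m and y of arch1 in the frame of tub_unit between -0.082 and 0.082 m and z of arch1 in the frame of tub_unit between 0.01 and 0.064 m and x of arch2 in the frame of tub_unit between -0.054 and 0.054 m and y of arch2 in the frame of tub_unit between -0.082 and 0.082 m and z of arch2 in the frame of tub_unit between 0.01 and 0.064 m and x of arch3 in the frame of tub_unit between -0.054 and 0.054 m and y of arch3 in the frame of tub_unit between -0.082 and 0.082 m and z of arch3 in the frame of tub_unit between 0.01 and 0.064 m), for 0.2 s.
3. the cup is tipped (over 0.6 rad) above the tub (angle between cup's own z axis and vertical above 0.6 rad and horizontal distance between cup and tub_unit below 0.16 m and height (world z) of cup above 0.08 m), for 0.05 s.
4. all stones are in the tub and the cup stands upright on its pad again (x of stone1 in the frame of tub_unit between -0.054 and 0.054 m and y of stone1 in the frame of tub_unit between -0.082 and 0.082 m and z of stone1 in the frame of tub_unit between 0.01 and 0.064 m and x of stone2 in the frame of tub_unit between -0.054 and 0.054 m and y of stone2 in the frame of tub_unit between -0.082 and 0.082 m and z of stone2 in the frame of tub_unit between 0.01 and 0.064 m and x of stone3 in the frame of tub_unit between -0.054 and 0.054 m and y of stone3 in the frame of tub_unit between -0.082 and 0.082 m and z of stone3 in the frame of tub_unit between 0.01 and 0.064 m and x of stone4 in the frame of tub_unit between -0.054 and 0.054 m and y of stone4 in the frame of tub_unit between -0.082 and 0.082 m and z of stone4 in the frame of tub_unit between 0.01 and 0.064 m and x of stone5 in the frame of tub_unit between -0.054 and 0.054 m and y of stone5 in the frame of tub_unit between -0.082 and 0.082 m and z of stone5 in the frame of tub_unit between 0.01 and 0.064 m and x of stone6 in the frame of tub_unit between -0.054 and 0.054 m and y of stone6 in the frame of tub_unit between -0.082 and 0.082 m and z of stone6 in the frame of tub_unit between 0.01 and 0.064 m and horizontal distance between cup and pad below 0.035 m and angle between cup's own z axis and vertical below 0.1 rad and height (world z) of cup below 0.012 m), for 0.2 s.
5. the clamp lever is shut (below 0.08 rad) (value of joint clamp below 0.08 rad), for 0.2 s.
6. the needle points at the index tab (its tip within 4 mm of the mark) (horizontal distance between needle_tip and index_mark below 0.004 m), for 0.2 s.
At the end, for the whole second after the job is handed in: All arch frameworks and stones (their origins) are inside the tub below its rim and at rest; the cup stands upright on its pad, within 35 mm of its centre; the clamp lever is shut (below 0.08 rad); the needle's tip is within 4 mm of the index mark and the wheel is at rest (all of step 2 and all of step 4 and value of joint clamp below 0.08 rad and horizontal distance between needle_tip and index_mark below 0.004 m and linear speed of each of arch1, arch2, arch3, stone1, stone2, stone3, stone4, stone5, stone6, cup below 0.03 m/s and velocity of joint wheel between -0.05 and 0.05 rad/s); the robot touches nothing.
It fails at once if the brush is moved more than 30 mm (distance of brush from where it was at the start of the episode above 0.03 m).
It fails at once if the spatula is moved more than 30 mm (distance of spatula from where it was at the start of the episode above 0.03 m).
It fails at once if the dropper is moved more than 30 mm (distance of dropper from where it was at the start of the episode above 0.03 m).
It fails at once if the jar is moved more than 30 mm (distance of jar from where it was at the start of the episode above 0.03 m).
Of arch1, arch2, arch3 only 1 to 3 are there at a start; the rules pass over those that are not, and their reading is None.
Of stone4, stone5, stone6 only 1 to 3 are there at a start; the rules pass over those that are not, and their reading is None.
At some moment in a run one of arch1, arch2, arch3 may be knocked a few centimetres aside while the robot is not near it.
It also fails if it takes over 208 s, if anything falls off the work surface, if the arm or the gripper's body presses on something with over 40 N, if the wrist force passes 120 N, or if a joint passes its speed limit or range.

ROBOT

A 6-joint arm with a two-finger parallel gripper is mounted at the origin on the work surface. World frame = base frame: x ahead of the robot, y to its left, z up, the work surface at z = 0. Lengths are in m, angles in degrees, forces in N, time in s.
With the tool pointing down it reaches from about 0.3 to 0.825 m from the base axis. Payload 5.4 kg.
Tool frame: the origin (TCP) lies midway between the tips of the shut fingers; the grasp point (between the pads) lies 19 mm behind it; z points along the fingers, y is the direction in which the jaws open and shut (so a half turn about z gives the same grasp; the last joint's range is limited). The gripper opens to 92 mm and grips with 3 to 60 N. Pads are 20 mm wide; open, the fingers measure 128 mm over their backs; the gripper's body (75 mm by 189 mm) begins 69 mm behind the grasp point.
Start: joints at [-83.199, 9.076, 91.501, -0, 79.423, -12.038], TCP at [0.186, -0.544, 0.215] pointing down, gripper open.
Joint ranges: [-166.64, 166.64], [-54.1, 131.32], [10.49, 154.53], [-73.88, 253.88], [9.74, 151.15], [-171.62, 171.62]. Speed limits (degrees/s): [147.25, 147.25, 180, 180, 180, 180].

INTERFACE

Orientations are given as [roll, pitch, yaw] about the fixed x, y, z axes, in that order (R = Rz(yaw) Ry(pitch) Rx(roll)).
In Python, from station import observe, camera, finish_job gives the robot as it stands. The module is installed in compiled form; this text tells all that it offers.
- The arm moves only by the tool drive_tool, never from a script. Its argument "moves" is a list of rows, each an object of numbers: "gripper": the opening in per cent of the stroke, from 0 (shut) to 100 (fully open); "dx", "dy", "dz": the shift along the tool's x, y, z in mm; "twist": the turn about the tool's z in degrees. A call has 1 to 5 rows; each row is the pose to reach, as a shift and turn from the pose measured when the call began, along the tool's axes at that moment; what a row does not reach only later rows make up. A row lasts 1/12 s, in which the tool goes at most 41.7 mm and 7.16 degrees, less where a joint would pass 70% of its speed; a pose out of reach is approached as far as the arm can. A call with a gripper value outside its range is refused whole. The fingers move at their own pace and stop on an object; "squeeze" is the grip in N (left out, the last holds). Time passes only in rows, so rows that repeat a pose let the fingers close. It gives the time, the measured TCP pose, the force and the opening at its end, in the units of the state.
- observe(): the state, without advancing time (a new reading comes with each control period).
- camera(name): name is "scene" or "top"; returns a dict with "frame" (420x560x3 uint8, red, green, blue), "fx", "fy", "cx", "cy" (pixels), "T" (4x4, takes a point from camera to world coordinates). Camera axes: x right, y down, z forward; pixel columns grow to the right and rows downward; lengths in m; the calibration is good to about 2 mm. A picture is of the moment at which its call begins. There is no depth.
- finish_job(): hands the job in, once; it reports no verdict.
The state is a dict: "time": time; "joints": joint angles; "dq": joint speeds; "joint_torque": joint torques, N m; "tool_pos": TCP position; "eef_rot": TCP orientation; "wrist_force": force on the tool from outside, world axes, zero at the start; "wrist_torque": the same for the moment, N m; "opening": finger opening in m.
Only numpy, scipy, OpenCV 4.12 (cv2) and the standard library are available. Lean on these libraries where they do the work, as an engineer would, in place of code of your own. Each camera call takes 0.05 s, during which the arm holds its last target. There are 200 camera calls.

## Working session

There is one attempt and no reset: what is moved stays moved. The work goes in short steps, Python scripts to look and compute and a tool call to move; the robot and the scene stay as the last step left them, time stands still between calls to the robot, and variables do not carry over. Pictures are saved under pics/ and viewed, on a budget of 14 in all, crops included, one or two more only if the job needs it, and the job is handed in when it is done.

Besides the shell and the picture viewer there is one more tool, called after "Call:" by a JSON object that holds its "name" and its "arguments". drive_tool: Moves the arm, as the interface text tells. Its arguments: {"type":"object","properties":{"moves":{"type":"array","items":{"type":"object","properties":{"gripper":{"type":"number"},"dx":{"type":"number"},"dy":{"type":"number"},"dz":{"type":"number"},"twist":{"type":"number"}}}},"squeeze":{"type":"number"}},"required":["moves"]}

```bash
mkdir -p pics; cat > h.py <<'E'
import numpy as np, cv2
from station import observe, camera
def ray(c,u,v):
    d=c['T'][:3,:3]@np.array([(u-c['cx'])/c['fx'],(v-c['cy'])/c['fy'],1]); return c['T'][:3,3],d
def onz(c,u,v,z):
    o,d=ray(c,u,v); return (o+d*(z-o[2])/d[2])
def proj(c,p):
    q=np.linalg.inv(c['T'])@np.append(p,1); return np.array([q[0]/q[2]*c['fx']+c['cx'],q[1]/q[2]*c['fy']+c['cy']])
def grab(n,f):
    c=camera(n); cv2.imwrite('pics/'+f,c['frame'][:,:,::-1]); np.savez('pics/'+f+'.npz',**c); return c
def load(f):
    d=np.load('pics/'+f+'.npz'); return {k:(d[k] if d[k].ndim else float(d[k])) for k in d}
def crop(f,u0,v0,u1,v1,s,o):
    i=cv2.imread('pics/'+f)[v0:v1,u0:u1]; cv2.imwrite('pics/'+o,cv2.resize(i,None,fx=s,fy=s,interpolation=cv2.INTER_CUBIC))
E
python3 - <<'E'
from h import *
a=grab('top','t0.png');b=grab('scene','s0.png')
i=np.hstack([a['frame'],b['frame']])
for c in(a,b): print(c['fx'],c['fy'],c['cx'],c['cy'],c['T'].round(3).tolist())
print(observe())
E
```

```text
390.9239747656955 390.9239747656955 284.13687898730177 209.8074237436546 [[0.02, -0.989, 0.146, 0.426], [-1.0, -0.022, -0.01, -0.069], [0.013, -0.146, -0.989, 1.008], [0.0, 0.0, 0.0, 1.0]]
392.7080552495989 392.7080552495989 278.950709928205 213.11814522151255 [[0.054, 0.696, -0.716, 1.248], [0.999, -0.039, 0.038, -0.109], [-0.002, -0.717, -0.697, 0.759], [0.0, 0.0, 0.0, 1.0]]
{'time': 0.1, 'joints': array([-8.32000267e+01,  9.11048840e+00,  9.15625558e+01,  1.63595167e-03,
        7.94243349e+01, -1.20377059e+01]), 'dq': array([ 0.04654176, -0.1179292 , -0.1844112 , -0.00246085,  0.00105804,
       -0.00795021]), 'joint_torque': array([-5.37832511e-04, -3.86499596e+01, -3.22962570e+01,  7.02786259e-02,
        3.38788319e-02, -4.69704514e-05]), 'tool_pos': array([ 0.18558353, -0.54364114,  0.21372418]), 'eef_rot': array([-1.79905098e+02, -2.18812164e-02,  1.88373594e+01]), 'wrist_force': array([-0.12422646, -0.20437448, -0.79690982]), 'wrist_torque': array([-0.01481934, -0.02636849, -0.02512884]), 'opening': 0.09190428702732012}
```

View pics/t0.png

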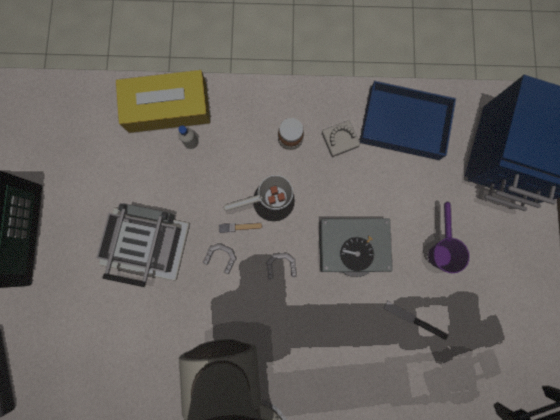

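View pics/s0.png

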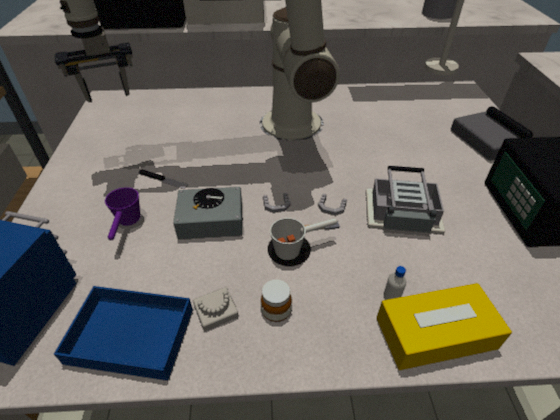

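Two views of the bench. Candidates, as top-view pixels:
- **Cup:** white cup (275,197), with a purple look-alike at (448,255).
- **Arches:** steel U's at (220,257) and (283,264). The plaster cast with an arch at (341,137) is not a framework.
- **Lever unit:** (143,245).
- **Control box:** (355,245).
- **Leave alone:** brush (240,227), spatula (430,325), jar (291,131), dropper (187,135).

I choose the white cup and the two steel U's, and check them in one crop.

```bash
python3 - <<'E'
from h import *
crop('t0.png',95,165,400,300,2.6,'c0.png')
c=load('t0.png')
# dark-outlier masks: coarse positions
for n,u,v,z in [('archA',220,257,.014),('archB',283,264,.014),('cup',275,197,.075),('hdl end',227,207,.06),('pad',274,200,.004),('rodL',107,278,.079),('rodR',140,283,.079),('axle',357,254,.064)]: print(n,onz(c,u,v,z).round(3))
E
```

```text
archA [0.449 0.081 0.014]
archB [ 0.435 -0.078  0.014]
cup [ 0.595 -0.055  0.075]
hdl end [0.57  0.062 0.06 ]
pad [ 0.6   -0.051  0.004]
rodL [0.394 0.332 0.079]
rodR [0.384 0.254 0.079]
axle [ 0.462 -0.255  0.064]
```

View pics/c0.png

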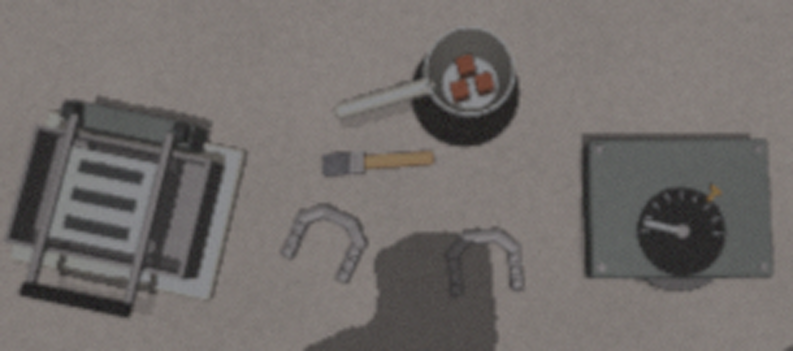

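The crop shows:
- **Arches:** two loose steel U's at crop (323,240) and (485,262).
- **Cup:** white cup with stones at (467,80) on its black pad, handle to the left and slightly forward.
- **Lever unit:** on the left, rod at (75,300).
- **Dial:** axle (683,231), needle tip (648,223), brass tab (714,192).

Next I measure these more finely.

```bash
python3 - <<'E'
from h import *
c=load('t0.png'); s=load('s0.png')
P=lambda u,v,z: onz(c,95+u/2.6,165+v/2.6,z).round(4)
def tri(a,b):
    o1,d1=ray(c,*a);o2,d2=ray(s,*b)
    A=np.stack([d1,-d2],1);t=np.linalg.lstsq(A,o2-o1,rcond=None)[0]
    p,q=o1+d1*t[0],o2+d2*t[1];return ((p+q)/2).round(4),np.linalg.norm(p-q).round(4)
print('rod',tri((95+75/2.6,165+300/2.6),(406,169)))
print('base br,fr,bl',P(243,148,.014),P(208,298,.014),P(52,112,.014))
print('rod ends',P(22,290,.079),P(132,310,.079))
print('axle',P(683,231,.065),'tip',P(647,223,.066),'tab',P(712,195,.066))
print('box corners top', [P(*q,.062) for q in((590,137),(768,140),(772,275),(588,277))])
print('wheel front',P(677,289,.042))
# masks
f=c['frame'].astype(int)
hsv=cv2.cvtColor(c['frame'],cv2.COLOR_RGB2HSV)
# pad: dark
g=f.max(2)
m=((g<45)).astype(np.uint8); m[:, :225]=0;m[:,320:]=0;m[:165]=0;m[230:]=0
ys,xs=np.nonzero(m); print('pad dark',len(xs),xs.min(),xs.max(),ys.min(),ys.max())
if len(xs)>20:
    h=cv2.convexHull(np.stack([xs,ys],1)); (u,v),r=cv2.minEnclosingCircle(h); print(u,v,r,onz(c,u,v,.004))
# arches: print gray patches after blur
g2=cv2.cvtColor(c['frame'],cv2.COLOR_RGB2GRAY)
b=cv2.imread('pics/t0.png'); 
i=cv2.resize(b[235:300,195:305],None,fx=7,fy=7,interpolation=cv2.INTER_CUBIC)
i=cv2.convertScaleAbs(i,alpha=1.8); cv2.imwrite('pics/c1.png',i)
E
```

```text
rod (array([0.3892, 0.2939, 0.0771]), np.float64(0.0015))
base br,fr,bl [0.5365 0.1653 0.014 ] [0.3909 0.1907 0.014 ] [0.568  0.3546 0.014 ]
rod ends [0.397  0.3403 0.079 ] [0.3814 0.2409 0.079 ]
axle [ 0.4624 -0.2567  0.065 ] tip [ 0.469  -0.2232  0.066 ] tab [ 0.4962 -0.2838  0.066 ]
box corners top [array([ 0.5486, -0.1704,  0.062 ]), array([ 0.5493, -0.3382,  0.062 ]), array([ 0.4238, -0.3394,  0.062 ]), array([ 0.4186, -0.1693,  0.062 ])]
wheel front [ 0.4089 -0.2553  0.042 ]
pad dark 342 254 292 192 219
273.06097412109375 201.35365295410156 19.50074005126953 [ 0.59616    -0.04899053  0.004     ]
```

View pics/c1.png

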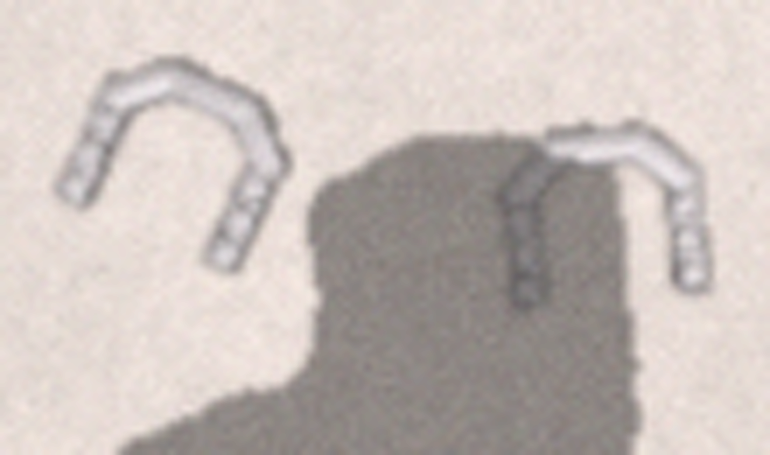

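The lever is shut: its rod triangulates to (0.389, 0.294, 0.077) against 0.079 expected. The unit's origin is at about (0.479, 0.278), yaw −9.4°. Arches A and B are clear in the crop. Next I compute their pinch points and the first moves.

```bash
cat >> h.py <<'E'
U=np.array([.479,.278]); UY=-9.4
def R(a): a=np.radians(a); return np.array([[np.cos(a),-np.sin(a)],[np.sin(a),np.cos(a)]])
def unit(x,y): return U+R(UY)@[x,y]
def go(p,yaw,frm=None):
    "tool-axis shift from the present (or given) pose to TCP p (world), yaw"
    if frm is None:
        s=observe(); q,y0=s['tool_pos'],s['eef_rot'][2]
    else: q,y0=np.array(frm[:3]),frm[3]
    d=np.array(p)-q; a=np.radians(y0)
    tx=np.array([np.cos(a),np.sin(a)]); ty=np.array([np.sin(a),-np.cos(a)])
    tw=-((yaw-y0+180)%360-180)
    r=dict(dx=round(d[:2]@tx*1e3,1),dy=round(d[:2]@ty*1e3,1),dz=round(-d[2]*1e3,1),twist=round(tw,1),rows=round(max(np.linalg.norm(d)/.0417,abs(tw)/7.16),1)); print(r); return r
E
python3 - <<'E'
from h import *
c=load('t0.png')
Q=lambda u,v,z: onz(c,195+u/7,235+v/7,z)
for n,m,l,r in(('A',(209,96),(75,195),(222,258)),('B',(600,147),(528,298),(693,285))):
    m,l,r=[Q(*k,.012) for k in(m,l,r)]; t=(l+r)/2; d=m-t; print(n,m.round(4),'yaw',np.degrees(np.arctan2(d[1],d[0])).round(1),'bow-tip',np.linalg.norm(d[:2]).round(4),'legs',np.linalg.norm(l-r).round(4))
g=unit(-.091,0); print(g)
go([.45,-.1,.25],80.6); go([*g,.068],80.6,[.45,-.1,.25,80.6])
E
```

```text
A [0.4704 0.07   0.012 ] yaw -22.8 bow-tip 0.0511 legs 0.0578
B [ 0.455  -0.0719  0.012 ] yaw 5.4 bow-tip 0.0517 legs 0.0594
[0.38922193 0.29286266]
{'dx': np.float64(393.5), 'dy': np.float64(-334.5), 'dz': np.float64(-36.3), 'twist': np.float64(-61.8), 'rows': np.float64(12.4)}
{'dx': np.float64(377.7), 'dy': np.float64(-124.1), 'dz': np.float64(182.0), 'twist': -0.0, 'rows': np.float64(10.5)}
```

Call:
{"name": "drive_tool", "arguments": {"moves": [{"dx": 393,"dy": -334,"dz": -36,"twist": -62,"gripper": 45},{"dx": 393,"dy": -334,"dz": -36,"twist": -62},{"dx": 393,"dy": -334,"dz": -36,"twist": -62},{"dx": 393,"dy": -334,"dz": -36,"twist": -62},{"dx": 393,"dy": -334,"dz": -36,"twist": -62}], "squeeze": 20}}

```text
$.moves[1]: bad value
```

```bash
python3 - <<'E'
from h import *
go([.42,.1,.2],80.6)
E
```

```text
{'dx': np.float64(429.7), 'dy': np.float64(-533.5), 'dz': np.float64(13.7), 'twist': np.float64(-61.8), 'rows': np.float64(16.4)}
```

Call:
{"name": "drive_tool", "arguments": {"moves": [{"dx": 393,"dy": -334,"dz": -36,"twist": -62,"gripper": 45},{"dx": 393,"dy": -334,"dz": -36,"twist": -62,"gripper": 45},{"dx": 393,"dy": -334,"dz": -36,"twist": -62,"gripper": 45},{"dx": 393,"dy": -334,"dz": -36,"twist": -62,"gripper": 45},{"dx": 393,"dy": -334,"dz": -36,"twist": -62,"gripper": 45}], "squeeze": 20}}

```text
time: 0.52
tool_pos: [0.2924, -0.3636, 0.2286]
eef_rot: [-179.9, -0.1, 55.0]
wrist_force: [0.5, -0.3, -0.1]
opening: 0.0605
```

```bash
python3 - <<'E'
from h import *
go([.42,.1,.2],80.6)
E
```

```text
{'dx': np.float64(452.8), 'dy': np.float64(-161.7), 'dz': np.float64(28.6), 'twist': np.float64(-25.6), 'rows': np.float64(11.6)}
```

Call:
{"name": "drive_tool", "arguments": {"moves": [{"dx": 453,"dy": -162,"dz": 29,"twist": -25.6,"gripper": 45},{"dx": 453,"dy": -162,"dz": 29,"twist": -25.6,"gripper": 45},{"dx": 453,"dy": -162,"dz": 29,"twist": -25.6,"gripper": 45},{"dx": 453,"dy": -162,"dz": 29,"twist": -25.6,"gripper": 45},{"dx": 453,"dy": -162,"dz": 29,"twist": -25.6,"gripper": 45}]}}

```text
time: 0.93
tool_pos: [0.3468, -0.163, 0.2163]
eef_rot: [-180.0, -0.1, 80.7]
wrist_force: [0.8, 0.5, 0.9]
opening: 0.0414
```

Call:
{"name": "drive_tool", "arguments": {"moves": [{"dx": 280,"dy": 28,"dz": 10,"twist": 0,"gripper": 45},{"dx": 280,"dy": 28,"dz": 10,"twist": 0,"gripper": 45},{"dx": 280,"dy": 28,"dz": 10,"twist": 0,"gripper": 45},{"dx": 280,"dy": 28,"dz": 10,"twist": 0,"gripper": 45},{"dx": 280,"dy": 28,"dz": 10,"twist": 0,"gripper": 45}]}}

```text
time: 1.35
tool_pos: [0.4002, 0.0384, 0.2093]
eef_rot: [180.0, -0.1, 80.7]
wrist_force: [1.6, -0.8, -0.1]
opening: 0.0413
```

```bash
python3 - <<'E'
from h import *
g=unit(-.091,0); go([*g,.13],80.6); go([*g,.068],80.6)
E
```

```text
{'dx': np.float64(249.4), 'dy': np.float64(-51.9), 'dz': np.float64(79.3), 'twist': np.float64(0.1), 'rows': np.float64(6.4)}
{'dx': np.float64(249.4), 'dy': np.float64(-51.9), 'dz': np.float64(141.3), 'twist': np.float64(0.1), 'rows': np.float64(7.0)}
```

Call:
{"name": "drive_tool", "arguments": {"moves": [{"dx": 249,"dy": -52,"dz": 60,"twist": 0,"gripper": 45},{"dx": 249,"dy": -52,"dz": 60,"twist": 0,"gripper": 45},{"dx": 249,"dy": -52,"dz": 60,"twist": 0,"gripper": 45},{"dx": 249,"dy": -52,"dz": 60,"twist": 0,"gripper": 45},{"dx": 249,"dy": -52,"dz": 60,"twist": 0,"gripper": 45}]}}

```text
time: 1.77
tool_pos: [0.3906, 0.241, 0.1616]
eef_rot: [180.0, -0.1, 80.7]
wrist_force: [0.1, 0.7, 0.7]
opening: 0.0413
```

```bash
python3 - <<'E'
from h import *
g=unit(-.091,0); go([*g,.068],80.6)
E
```

```text
{'dx': np.float64(51.0), 'dy': np.float64(-9.7), 'dz': np.float64(93.6), 'twist': np.float64(0.1), 'rows': np.float64(2.6)}
```

Call:
{"name": "drive_tool", "arguments": {"moves": [{"dx": 40,"dy": -8,"dz": 20,"twist": 0,"gripper": 45},{"dx": 51,"dy": -10,"dz": 50,"twist": 0,"gripper": 45},{"dx": 51,"dy": -10,"dz": 80,"twist": 0,"gripper": 45},{"dx": 51,"dy": -10,"dz": 94,"twist": 0,"gripper": 45},{"dx": 51,"dy": -10,"dz": 94,"twist": 0,"gripper": 5}]}}

```text
time: 2.18
tool_pos: [0.3852, 0.2921, 0.0634]
eef_rot: [-179.6, 0.2, 80.8]
wrist_force: [-0.4, 0.4, -0.2]
opening: 0.0365
```

Call:
{"name": "drive_tool", "arguments": {"moves": [{"dx": 0,"dy": 0,"dz": 0,"twist": 0,"gripper": 5},{"dx": 0,"dy": 0,"dz": 0,"twist": 0,"gripper": 5},{"dx": 0,"dy": 0,"dz": 0,"twist": 0,"gripper": 5},{"dx": 0,"dy": 0,"dz": 0,"twist": 0,"gripper": 5}]}}

```text
time: 2.52
tool_pos: [0.3923, 0.291, 0.0669]
eef_rot: [179.6, 0.1, 80.8]
wrist_force: [15.9, -6.9, -3.9]
opening: 0.0138
```

```bash
python3 - <<'E'
from h import *
a0=np.arcsin(7/165)
f=lambda a: np.array([74-165*np.cos(a+a0),72+165*np.sin(a+a0)])
for a in np.linspace(0,1.97,13): print(a.round(2),(f(a)-f(0)).round(0))
o=observe();print(R(UY).T@(o['tool_pos'][:2]-U),o['tool_pos'])
E
```

```text
0.0 [0. 0.]
0.16 [ 3. 27.]
0.33 [11. 53.]
0.49 [23. 77.]
0.66 [39. 99.]
0.82 [ 58. 118.]
0.98 [ 80. 134.]
1.15 [104. 146.]
1.31 [130. 154.]
1.48 [156. 158.]
1.64 [184. 157.]
1.81 [210. 152.]
1.97 [235. 142.]
[-0.08766231 -0.00134088] [0.39229581 0.29099466 0.06688228]
```

Call:
{"name": "drive_tool", "arguments": {"moves": [{"dx": 0,"dy": 3,"dz": -27,"twist": 0,"gripper": 5},{"dx": 0,"dy": 11,"dz": -53,"twist": 0,"gripper": 5},{"dx": 0,"dy": 23,"dz": -77,"twist": 0,"gripper": 5},{"dx": 0,"dy": 39,"dz": -99,"twist": 0,"gripper": 5},{"dx": 0,"dy": 58,"dz": -118,"twist": 0,"gripper": 5}]}}

```text
time: 2.93
tool_pos: [0.4507, 0.2799, 0.187]
eef_rot: [179.3, 0.2, 80.7]
wrist_force: [11.2, -5.0, -18.8]
opening: 0.0135
```

```bash
python3 - <<'E'
from h import *
o=observe();print(R(UY).T@(o['tool_pos'][:2]-U),o['tool_pos'],o['wrist_force'],o['opening'])
E
```

```text
[-0.02825653 -0.00278071] [0.45066873 0.27987165 0.18703088] [ 11.20055212  -4.96055068 -18.75794889] 0.013484695402854428
```

Call:
{"name": "drive_tool", "arguments": {"moves": [{"dx": 0,"dy": 22,"dz": -15,"twist": 0,"gripper": 5},{"dx": 0,"dy": 46,"dz": -27,"twist": 0,"gripper": 5},{"dx": 0,"dy": 72,"dz": -35,"twist": 0,"gripper": 5},{"dx": 0,"dy": 98,"dz": -38,"twist": 0,"gripper": 5},{"dx": 0,"dy": 126,"dz": -37,"twist": 0,"gripper": 5}]}}

```text
time: 3.35
tool_pos: [0.5752, 0.2579, 0.2282]
eef_rot: [179.3, 0.3, 80.7]
wrist_force: [-3.9, -4.6, -1.8]
opening: 0.013
```

Call:
{"name": "drive_tool", "arguments": {"moves": [{"dx": 0,"dy": 26,"dz": 6,"twist": 0,"gripper": 5},{"dx": 0,"dy": 53,"dz": 17,"twist": 0,"gripper": 5},{"dx": 0,"dy": 60,"dz": 19,"twist": 0,"gripper": 5}]}}

```text
time: 3.6
tool_pos: [0.6285, 0.2484, 0.2114]
eef_rot: [-179.5, 0.4, 80.6]
wrist_force: [-41.3, -0.2, 25.7]
opening: 0.0267
```

```bash
python3 - <<'E'
from h import *
o=observe();print(R(UY).T@(o['tool_pos'][:2]-U),o['tool_pos'],o['wrist_force'],o['opening'])
E
```

```text
[ 0.15231886 -0.00476304] [0.62849562 0.24842329 0.21136018] [-41.34641077  -0.20010099  25.74409897] 0.026666612141642513
```

Call:
{"name": "drive_tool", "arguments": {"moves": [{"dx": 0,"dy": -8,"dz": 0,"twist": 0,"gripper": 60},{"dx": 0,"dy": -8,"dz": -2,"twist": 0,"gripper": 60},{"dx": 0,"dy": -8,"dz": -20,"twist": 0,"gripper": 60},{"dx": 0,"dy": -8,"dz": -50,"twist": 0,"gripper": 60},{"dx": 0,"dy": -8,"dz": -80,"twist": 0,"gripper": 60}]}}

```text
time: 4.02
tool_pos: [0.6212, 0.2496, 0.293]
eef_rot: [-179.5, 0.4, 80.6]
wrist_force: [1.2, 0.0, 1.2]
opening: 0.0547
```

Call:
{"name": "drive_tool", "arguments": {"moves": [{"dx": -200,"dy": -60,"dz": 0,"twist": 15,"gripper": 60},{"dx": -200,"dy": -80,"dz": 0,"twist": 15,"gripper": 60},{"dx": -200,"dy": -120,"dz": 0,"twist": 15,"gripper": 60},{"dx": -200,"dy": -120,"dz": 0,"twist": 15,"gripper": 60},{"dx": -200,"dy": -120,"dz": 0,"twist": 15,"gripper": 60}]}}

```text
time: 4.43
tool_pos: [0.4895, 0.0897, 0.2964]
eef_rot: [-179.9, 0.5, 65.6]
wrist_force: [0.1, -1.5, 1.2]
opening: 0.0556
```

```bash
python3 - <<'E'
from h import *
c=grab('top','t1.png')
b=cv2.imread('pics/t1.png'); i=b[180:300,95:310]
cv2.imwrite('pics/c2.png',cv2.convertScaleAbs(cv2.resize(i,None,fx=3.6,fy=3.6,interpolation=cv2.INTER_CUBIC),alpha=1.6))
go([.4704,.07,.10],67.2); print(observe()['tool_pos'])
E
```

```text
{'dx': np.float64(-20.6), 'dy': np.float64(-5.8), 'dz': np.float64(195.2), 'twist': np.float64(-1.7), 'rows': np.float64(4.7)}
[0.48425245 0.08630152 0.29520545]
```

View pics/c2.png

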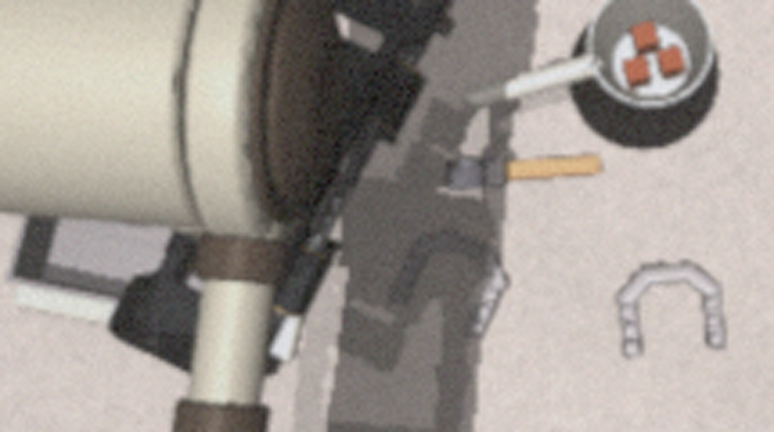

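The arches are where they were (A bow ≈ crop (445,240), B bow ≈ (670,270)). The arm hides the lever, but the tub floor shows open at (100,240). On to arch A.

Call:
{"name": "drive_tool", "arguments": {"moves": [{"dx": -20,"dy": -6,"dz": 40,"twist": -1.7,"gripper": 40},{"dx": -20,"dy": -6,"dz": 80,"twist": -1.7,"gripper": 40},{"dx": -20,"dy": -6,"dz": 120,"twist": -1.7,"gripper": 40},{"dx": -20,"dy": -6,"dz": 160,"twist": -1.7,"gripper": 40},{"dx": -20,"dy": -6,"dz": 195,"twist": -1.7,"gripper": 40}]}}

```text
time: 4.9
tool_pos: [0.4686, 0.0681, 0.0998]
eef_rot: [-179.8, 0.7, 67.1]
wrist_force: [-0.3, 0.0, 0.1]
opening: 0.0368
```

```bash
python3 - <<'E'
from h import *
go([.4704,.07,.004],67.2); print(observe()['tool_pos'],observe()['eef_rot'])
E
```

```text
{'dx': np.float64(2.4), 'dy': np.float64(1.0), 'dz': np.float64(95.8), 'twist': np.float64(-0.1), 'rows': np.float64(2.3)}
[0.46857701 0.0681458  0.09983502] [-179.791961      0.72293361   67.10595685]
```

Call:
{"name": "drive_tool", "arguments": {"moves": [{"dx": 2,"dy": 1,"dz": 35,"twist": 0,"gripper": 40},{"dx": 2,"dy": 1,"dz": 70,"twist": 0,"gripper": 40},{"dx": 2,"dy": 1,"dz": 90,"twist": 0,"gripper": 40},{"dx": 2,"dy": 1,"dz": 95,"twist": 0,"gripper": 40},{"dx": 2,"dy": 1,"dz": 95,"twist": 0,"gripper": 0}], "squeeze": 30}}

```text
time: 5.32
tool_pos: [0.4693, 0.0684, 0.0046]
eef_rot: [-179.7, 0.7, 67.1]
wrist_force: [0.3, 0.0, 0.1]
opening: 0.0317
```

Call:
{"name": "drive_tool", "arguments": {"moves": [{"dx": 0,"dy": 0,"dz": 0,"twist": 0,"gripper": 0},{"dx": 0,"dy": 0,"dz": 0,"twist": 0,"gripper": 0},{"dx": 0,"dy": 0,"dz": 0,"twist": 0,"gripper": 0},{"dx": 0,"dy": 0,"dz": -10,"twist": 0,"gripper": 0},{"dx": 0,"dy": 0,"dz": -50,"twist": 0,"gripper": 0}]}}

```text
time: 5.73
tool_pos: [0.465, 0.0693, 0.0512]
eef_rot: [-179.2, 0.9, 67.1]
wrist_force: [-0.3, 0.1, -1.4]
opening: 0.0127
```

Call:
{"name": "drive_tool", "arguments": {"moves": [{"dx": 0,"dy": 0,"dz": -40,"twist": 7,"gripper": 0},{"dx": 0,"dy": 0,"dz": -80,"twist": 14,"gripper": 0},{"dx": 0,"dy": 0,"dz": -90,"twist": 21,"gripper": 0},{"dx": 0,"dy": 0,"dz": -90,"twist": 28,"gripper": 0},{"dx": 0,"dy": 0,"dz": -90,"twist": 35,"gripper": 0}]}}

```text
time: 6.15
tool_pos: [0.4681, 0.0701, 0.1443]
eef_rot: [180.0, 1.0, 31.7]
wrist_force: [-0.6, 0.1, -2.3]
opening: 0.0126
```

```bash
python3 - <<'E'
from h import *
# bow mid goes to unit (0, +20); arch x = -unit y
go([*unit(0,.0205),.15],-9.4); go([*unit(0,-.0),.15],-9.4); print(observe()['tool_pos'],observe()['opening'])
E
```

```text
{'dx': np.float64(132.1), 'dy': np.float64(-186.6), 'dz': np.float64(-5.7), 'twist': np.float64(41.1), 'rows': np.float64(5.7)}
{'dx': np.float64(118.6), 'dy': np.float64(-171.1), 'dz': np.float64(-5.7), 'twist': np.float64(41.1), 'rows': np.float64(5.7)}
[0.46814394 0.07005618 0.14434498] 0.012617162336703253
```

Call:
{"name": "drive_tool", "arguments": {"moves": [{"dx": 26,"dy": -37,"dz": 0,"twist": 7,"gripper": 0},{"dx": 53,"dy": -75,"dz": 0,"twist": 14,"gripper": 0},{"dx": 79,"dy": -112,"dz": 0,"twist": 21,"gripper": 0},{"dx": 106,"dy": -149,"dz": 0,"twist": 28,"gripper": 0},{"dx": 132,"dy": -187,"dz": 0,"twist": 35,"gripper": 0}]}}

```text
time: 6.57
tool_pos: [0.48, 0.2551, 0.1441]
eef_rot: [179.5, 0.7, 0.1]
wrist_force: [0.2, -0.4, -0.7]
opening: 0.0125
```

```bash
python3 - <<'E'
from h import *
grab('top','t2.png'); b=cv2.imread('pics/t2.png'); i=b[170:310,90:310]
cv2.imwrite('pics/c3.png',cv2.convertScaleAbs(cv2.resize(i,None,fx=3.6,fy=3.6,interpolation=cv2.INTER_CUBIC),alpha=1.6))
go([*unit(0,.0205),.03],-9.4); print(observe()['tool_pos'],observe()['opening'])
E
```

```text
{'dx': np.float64(2.7), 'dy': np.float64(-37.1), 'dz': np.float64(114.2), 'twist': np.float64(9.2), 'rows': np.float64(2.9)}
[0.47947586 0.26113989 0.14421505] 0.012738493153249212
```

View pics/c3.png

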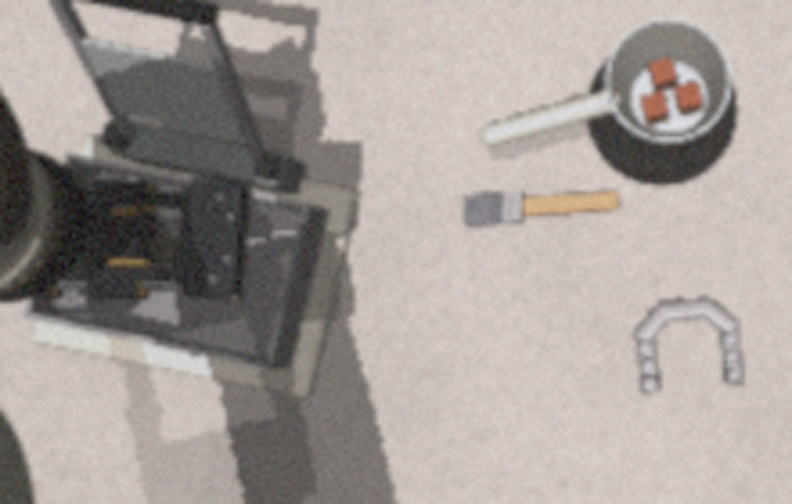

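The lever is fully back (rod at crop (140,8)) and the tub is open. Arch B sits unchanged at (690,345). I lower arch A.

Call:
{"name": "drive_tool", "arguments": {"moves": [{"dx": 3,"dy": -30,"dz": 20,"twist": 7,"gripper": 0},{"dx": 3,"dy": -37,"dz": 45,"twist": 9,"gripper": 0},{"dx": 3,"dy": -37,"dz": 75,"twist": 9,"gripper": 0},{"dx": 3,"dy": -37,"dz": 100,"twist": 9,"gripper": 0},{"dx": 3,"dy": -37,"dz": 114,"twist": 9,"gripper": 0}]}}

```text
time: 7.03
tool_pos: [0.4802, 0.2977, 0.0289]
eef_rot: [179.6, 0.7, -9.1]
wrist_force: [-1.2, 0.6, -0.7]
opening: 0.0128
```

```bash
python3 - <<'E'
from h import *
c=load('t2.png')
for n,u,v in(('fr',285,365),('br',327,207)):
    p=onz(c,90+u/3.6,170+v/3.6,.066)[:2]; print(n,p.round(4),(R(UY).T@(p-U)).round(4))
o=observe(); print(o['tool_pos'],(R(UY).T@(o['tool_pos'][:2]-U)).round(4),o['opening'],o['wrist_force'])
E
```

```text
fr [0.4117 0.1921] [-0.0523 -0.0957]
br [0.5168 0.1706] [ 0.0548 -0.0997]
[0.48023812 0.29769847 0.02887989] [-0.002   0.0196] 0.012818906930622525 [-1.20172824  0.55377357 -0.66665038]
```

Call:
{"name": "drive_tool", "arguments": {"moves": [{"dx": 0,"dy": 0,"dz": 2,"twist": 0,"gripper": 0},{"dx": 0,"dy": 0,"dz": 2,"twist": 0,"gripper": 30},{"dx": 0,"dy": 0,"dz": 2,"twist": 0,"gripper": 30},{"dx": 0,"dy": 0,"dz": -20,"twist": 0,"gripper": 30},{"dx": 0,"dy": 0,"dz": -60,"twist": 0,"gripper": 30}]}}

```text
time: 7.45
tool_pos: [0.4774, 0.2966, 0.0859]
eef_rot: [179.3, 1.2, -9.2]
wrist_force: [0.7, 0.2, -0.8]
opening: 0.0274
```

Call:
{"name": "drive_tool", "arguments": {"moves": [{"dx": 0,"dy": 0,"dz": -40,"twist": -7,"gripper": 40},{"dx": 0,"dy": 0,"dz": -80,"twist": -14,"gripper": 40},{"dx": 0,"dy": 30,"dz": -100,"twist": -21,"gripper": 40},{"dx": 0,"dy": 70,"dz": -100,"twist": -28,"gripper": 40},{"dx": 0,"dy": 110,"dz": -100,"twist": -35,"gripper": 40}]}}

```text
time: 7.87
tool_pos: [0.4641, 0.192, 0.1906]
eef_rot: [-180.0, 1.0, 25.5]
wrist_force: [0.4, -0.5, -0.1]
opening: 0.0366
```

```bash
python3 - <<'E'
from h import *
go([.455,-.0719,.13],95.4); print(observe()['tool_pos'],observe()['opening'],observe()['eef_rot'])
E
```

```text
{'dx': np.float64(-121.9), 'dy': np.float64(234.3), 'dz': np.float64(60.6), 'twist': np.float64(-69.9), 'rows': np.float64(9.8)}
[0.4641037  0.19202223 0.19060311] 0.03660977190740973 [-179.9818542     1.02187473   25.51133742]
```

Call:
{"name": "drive_tool", "arguments": {"moves": [{"dx": -24,"dy": 47,"dz": 0,"twist": -7,"gripper": 40},{"dx": -49,"dy": 94,"dz": 0,"twist": -14,"gripper": 40},{"dx": -73,"dy": 140,"dz": 0,"twist": -21,"gripper": 40},{"dx": -98,"dy": 187,"dz": 0,"twist": -28,"gripper": 40},{"dx": -122,"dy": 234,"dz": 0,"twist": -35,"gripper": 40}]}}

```text
time: 8.28
tool_pos: [0.4582, 0.0122, 0.1933]
eef_rot: [-179.6, 0.8, 56.1]
wrist_force: [0.4, 0.8, -0.3]
opening: 0.0368
```

```bash
python3 - <<'E'
from h import *
grab('top','t3.png'); b=cv2.imread('pics/t3.png'); i=b[170:310,90:310]
cv2.imwrite('pics/c4.png',cv2.convertScaleAbs(cv2.resize(i,None,fx=3.6,fy=3.6,interpolation=cv2.INTER_CUBIC),alpha=1.6))
go([.455,-.0719,.09],95.4); print(observe()['tool_pos'],observe()['eef_rot'])
E
```

```text
{'dx': np.float64(-67.3), 'dy': np.float64(40.8), 'dz': np.float64(103.4), 'twist': np.float64(-39.1), 'rows': np.float64(5.5)}
[0.45840761 0.00668703 0.19339527] [-179.71036775    1.02972458   56.29793035]
```

View pics/c4.png

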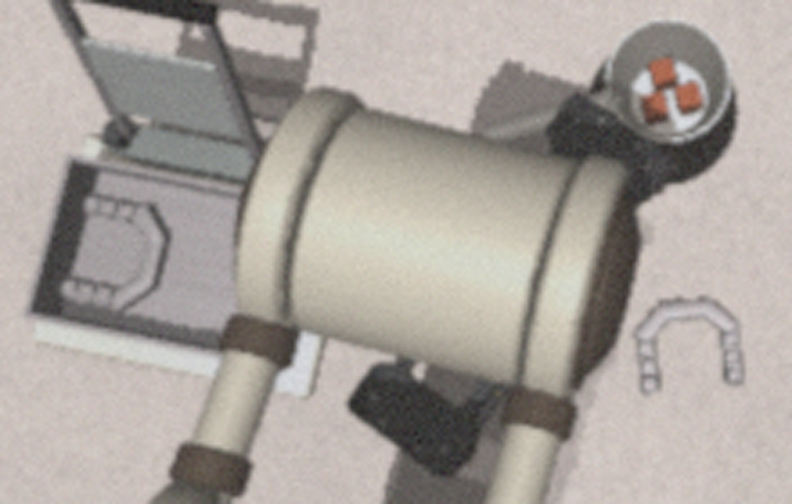

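Arch A lies flat in the tub's left half (crop (125,255)) and arch B is unmoved at (690,340).

Call:
{"name": "drive_tool", "arguments": {"moves": [{"dx": -13,"dy": 8,"dz": 10,"twist": -7,"gripper": 40},{"dx": -27,"dy": 16,"dz": 30,"twist": -14,"gripper": 40},{"dx": -40,"dy": 24,"dz": 55,"twist": -21,"gripper": 40},{"dx": -54,"dy": 33,"dz": 80,"twist": -28,"gripper": 40},{"dx": -67,"dy": 41,"dz": 90,"twist": -35,"gripper": 40}]}}

```text
time: 8.75
tool_pos: [0.4523, -0.073, 0.1022]
eef_rot: [-179.0, 0.6, 91.6]
wrist_force: [-1.1, 1.4, 0.2]
opening: 0.0365
```

```bash
python3 - <<'E'
from h import *
go([.455,-.0719,.004],95.4); print(observe()['tool_pos'])
E
```

```text
{'dx': np.float64(1.0), 'dy': np.float64(2.7), 'dz': np.float64(98.2), 'twist': np.float64(-3.8), 'rows': np.float64(2.4)}
[ 0.45229733 -0.07298638  0.10223048]
```

Call:
{"name": "drive_tool", "arguments": {"moves": [{"dx": 1,"dy": 3,"dz": 35,"twist": -3.8,"gripper": 40},{"dx": 1,"dy": 3,"dz": 70,"twist": -3.8,"gripper": 40},{"dx": 1,"dy": 3,"dz": 92,"twist": -3.8,"gripper": 40},{"dx": 1,"dy": 3,"dz": 97,"twist": -3.8,"gripper": 40},{"dx": 1,"dy": 3,"dz": 97,"twist": -3.8,"gripper": 0}], "squeeze": 30}}

```text
time: 9.17
tool_pos: [0.4526, -0.0724, 0.0046]
eef_rot: [-178.8, 0.5, 95.4]
wrist_force: [0.3, -0.0, 0.7]
opening: 0.0321
```

Call:
{"name": "drive_tool", "arguments": {"moves": [{"dx": 0,"dy": 0,"dz": 0,"twist": 0,"gripper": 0},{"dx": 0,"dy": 0,"dz": 0,"twist": 0,"gripper": 0},{"dx": 0,"dy": 0,"dz": 0,"twist": 0,"gripper": 0},{"dx": 0,"dy": 0,"dz": -10,"twist": 0,"gripper": 0},{"dx": 0,"dy": 0,"dz": -50,"twist": 0,"gripper": 0}]}}

```text
time: 9.58
tool_pos: [0.4492, -0.0701, 0.0513]
eef_rot: [-178.3, 0.2, 95.4]
wrist_force: [-0.3, 0.6, -1.2]
opening: 0.0128
```

Call:
{"name": "drive_tool", "arguments": {"moves": [{"dx": 0,"dy": 0,"dz": -40,"twist": -7,"gripper": 0},{"dx": 0,"dy": 0,"dz": -80,"twist": -14,"gripper": 0},{"dx": 0,"dy": 0,"dz": -100,"twist": -21,"gripper": 0},{"dx": 40,"dy": 0,"dz": -100,"twist": -28,"gripper": 0},{"dx": 80,"dy": 0,"dz": -100,"twist": -35,"gripper": 0}]}}

```text
time: 10.0
tool_pos: [0.4467, 0.0094, 0.1549]
eef_rot: [-178.8, -0.5, 130.4]
wrist_force: [-0.2, 0.7, -1.5]
opening: 0.0124
```

```bash
python3 - <<'E'
from h import *
go([*unit(0,-.0205),.15],170.6); print(observe()['tool_pos'],observe()['opening'],observe()['joints'][5])
E
```

```text
{'dx': np.float64(170.3), 'dy': np.float64(183.2), 'dz': np.float64(4.9), 'twist': np.float64(-40.2), 'rows': np.float64(6.0)}
[0.44671143 0.00939266 0.15493645] 0.012416868423886437 -54.07080584586899
```

Call:
{"name": "drive_tool", "arguments": {"moves": [{"dx": 28,"dy": 30,"dz": 0,"twist": -7,"gripper": 0},{"dx": 56,"dy": 60,"dz": 0,"twist": -14,"gripper": 0},{"dx": 85,"dy": 91,"dz": 0,"twist": -21,"gripper": 0},{"dx": 113,"dy": 122,"dz": 0,"twist": -28,"gripper": 0},{"dx": 142,"dy": 153,"dz": 0,"twist": -35,"gripper": 0}]}}

```text
time: 10.42
tool_pos: [0.4709, 0.2174, 0.1547]
eef_rot: [-179.3, -1.0, 165.8]
wrist_force: [2.0, -1.1, -1.2]
opening: 0.0127
```

```bash
python3 - <<'E'
from h import *
go([*unit(0,-.0215),.03],170.6); print(observe()['tool_pos'],observe()['opening'],observe()['joints'][5])
E
```

```text
{'dx': np.float64(5.2), 'dy': np.float64(39.4), 'dz': np.float64(124.7), 'twist': np.float64(-4.8), 'rows': np.float64(3.1)}
[0.47089219 0.21735576 0.15467177] 0.012679558323814578 -64.26340282862739
```

Call:
{"name": "drive_tool", "arguments": {"moves": [{"dx": 5,"dy": 35,"dz": 10,"twist": -4.8,"gripper": 0},{"dx": 5,"dy": 39,"dz": 50,"twist": -4.8,"gripper": 0},{"dx": 5,"dy": 39,"dz": 85,"twist": -4.8,"gripper": 0},{"dx": 5,"dy": 39,"dz": 115,"twist": -4.8,"gripper": 0},{"dx": 5,"dy": 39,"dz": 125,"twist": -4.8,"gripper": 0}]}}

```text
time: 10.83
tool_pos: [0.4696, 0.255, 0.0259]
eef_rot: [-179.3, -1.4, 170.6]
wrist_force: [-0.9, -1.1, -1.8]
opening: 0.0121
```

Call:
{"name": "drive_tool", "arguments": {"moves": [{"dx": 0,"dy": 0,"dz": 2,"twist": 0,"gripper": 0},{"dx": 0,"dy": 0,"dz": 2,"twist": 0,"gripper": 23},{"dx": 0,"dy": 0,"dz": 2,"twist": 0,"gripper": 23},{"dx": 0,"dy": 0,"dz": -20,"twist": 0,"gripper": 23},{"dx": 0,"dy": 0,"dz": -60,"twist": 0,"gripper": 23}]}}

```text
time: 11.25
tool_pos: [0.4684, 0.2545, 0.0842]
eef_rot: [-179.1, -1.8, 170.6]
wrist_force: [1.2, 0.6, -0.4]
opening: 0.0211
```

Call:
{"name": "drive_tool", "arguments": {"moves": [{"dx": 0,"dy": 0,"dz": -40,"twist": 7,"gripper": 40},{"dx": 0,"dy": 0,"dz": -80,"twist": 14,"gripper": 40},{"dx": 0,"dy": -30,"dz": -120,"twist": 21,"gripper": 40},{"dx": 0,"dy": -70,"dz": -120,"twist": 28,"gripper": 40},{"dx": 0,"dy": -110,"dz": -120,"twist": 35,"gripper": 40}]}}

```text
time: 11.67
tool_pos: [0.4575, 0.1489, 0.2118]
eef_rot: [-178.7, -0.5, 135.4]
wrist_force: [0.9, -1.1, -0.5]
opening: 0.0366
```

```bash
python3 - <<'E'
from h import *
c=grab('top','t4.png'); b=cv2.imread('pics/t4.png'); i=b[160:310,90:310]
cv2.imwrite('pics/c5.png',cv2.convertScaleAbs(cv2.resize(i,None,fx=3.6,fy=3.6,interpolation=cv2.INTER_CUBIC),alpha=1.6))
print(observe()['tool_pos'],observe()['eef_rot'])
E
```

```text
[0.45584249 0.14216038 0.20983934] [-178.26118105   -0.51255913  134.75913618]
```

View pics/c5.png

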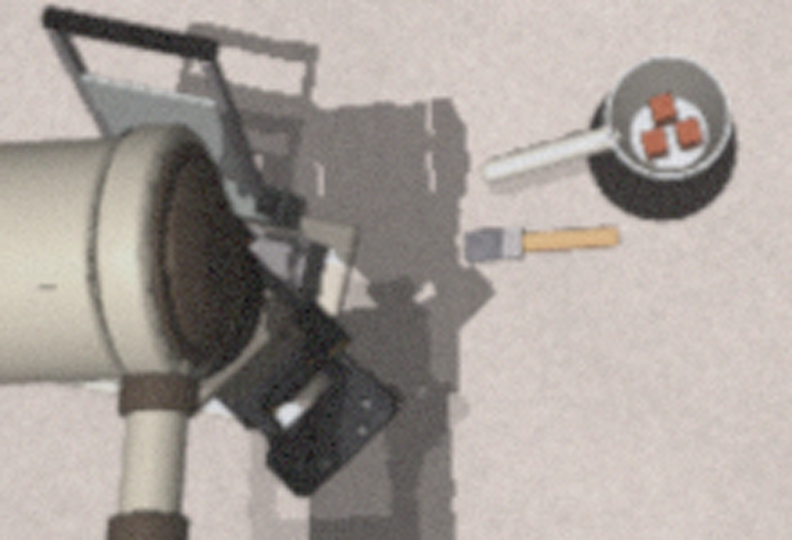

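The lever is still open. Cup rim centre is at crop (668,118), handle tip (490,168), handle root (610,137), and pad edges are left 588, right 737, bottom 220. Brush is untouched. Arch B is hidden under the arm and will be checked later.

```bash
python3 - <<'E'
from h import *
c=load('t4.png'); P=lambda u,v,z: onz(c,90+u/3.6,160+v/3.6,z)[:2]
tip,base,rim=P(490,168,.064),P(605,138,.064),P(668,118,.079)
pad=onz(c,273.9,199.7,.004)[:2]
d=(tip-base)/np.linalg.norm(tip-base)
print('tip',tip.round(4),'rim',rim.round(4),'tip-axis',np.linalg.norm(tip-rim).round(4),'pad',pad.round(4))
print('yaw handle dir',np.degrees(np.arctan2(d[1],d[0])).round(1),'rim->tip',np.degrees(np.arctan2(*(tip-rim)[::-1])).round(1))
# needle/white check of scene: inside floor of cup
e=(tip-rim)/np.linalg.norm(tip-rim)
for r in(.062,.07): print(r,(rim+e*r).round(4), (tip-e*(.133-r)).round(4))
p=rim+e*.064; yaw=np.degrees(np.arctan2(e[1],e[0])); print('psi',yaw)
go([*p,.13],yaw)
E
```

```text
tip [0.5703 0.064 ] rim [ 0.6046 -0.056 ] tip-axis 0.1248 pad [ 0.6006 -0.0511]
yaw handle dir 106.2 rim->tip 106.0
0.062 [0.5876 0.0036] [ 0.5898 -0.0042]
0.07 [0.5854 0.0113] [0.5876 0.0035]
psi 105.95685186393456
{'dx': np.float64(-189.4), 'dy': np.float64(-3.0), 'dz': np.float64(79.8), 'twist': np.float64(28.8), 'rows': np.float64(4.9)}
```

Call:
{"name": "drive_tool", "arguments": {"moves": [{"dx": -38,"dy": -1,"dz": 10,"twist": 7,"gripper": 45},{"dx": -76,"dy": -1,"dz": 30,"twist": 14,"gripper": 45},{"dx": -114,"dy": -2,"dz": 50,"twist": 21,"gripper": 45},{"dx": -152,"dy": -3,"dz": 70,"twist": 28,"gripper": 45},{"dx": -190,"dy": -3,"dz": 80,"twist": 28.8,"gripper": 45}], "squeeze": 40}}

```text
time: 12.13
tool_pos: [0.5831, 0.0052, 0.1294]
eef_rot: [-178.2, 0.4, 105.6]
wrist_force: [1.1, 0.3, 0.9]
opening: 0.0411
```

```bash
python3 - <<'E'
from h import *
print(observe()['tool_pos'],observe()['eef_rot'])
go([.5876,.0035,.045],106)
E
```

```text
[0.58310875 0.00521577 0.12935435] [-178.24648268    0.38960466  105.64368263]
{'dx': np.float64(-2.9), 'dy': np.float64(3.9), 'dz': np.float64(84.4), 'twist': np.float64(-0.4), 'rows': np.float64(2.0)}
```

Call:
{"name": "drive_tool", "arguments": {"moves": [{"dx": -3,"dy": 4,"dz": 30,"twist": 0,"gripper": 45},{"dx": -3,"dy": 4,"dz": 60,"twist": 0,"gripper": 45},{"dx": -3,"dy": 4,"dz": 80,"twist": 0,"gripper": 45},{"dx": -3,"dy": 4,"dz": 84,"twist": 0,"gripper": 45},{"dx": -3,"dy": 4,"dz": 84,"twist": 0,"gripper": 0}], "squeeze": 40}}

```text
time: 12.55
tool_pos: [0.5849, 0.0021, 0.0453]
eef_rot: [-178.2, 0.4, 105.6]
wrist_force: [0.4, -0.5, -0.0]
opening: 0.0369
```

Call:
{"name": "drive_tool", "arguments": {"moves": [{"dx": 0,"dy": 0,"dz": 0,"twist": 0,"gripper": 0},{"dx": 0,"dy": 0,"dz": 0,"twist": 0,"gripper": 0},{"dx": 0,"dy": 0,"dz": 0,"twist": 0,"gripper": 0},{"dx": 0,"dy": 0,"dz": 0,"twist": 0,"gripper": 0},{"dx": 0,"dy": 0,"dz": 0,"twist": 0,"gripper": 0}]}}

```text
time: 12.97
tool_pos: [0.5865, 0.0022, 0.0473]
eef_rot: [-178.4, 0.4, 105.6]
wrist_force: [0.2, 1.6, 5.4]
opening: 0.015
```

```bash
python3 - <<'E'
from h import *
o=observe();print(o['tool_pos'],o['eef_rot'],o['opening'],o['wrist_force'])
grab('top','t5.png')
grab('scene','s5.png'); b=cv2.imread('pics/s5.png'); i=b[130:290,240:460]
cv2.imwrite('pics/c6.png',cv2.convertScaleAbs(cv2.resize(i,None,fx=3.6,fy=3.6,interpolation=cv2.INTER_CUBIC),alpha=1.4))
E
```

```text
[0.58654698 0.00223795 0.04733445] [-178.38161774    0.41934898  105.63048019] 0.015011570467968003 [0.20444647 1.59052232 5.41057797]
```

View pics/c6.png

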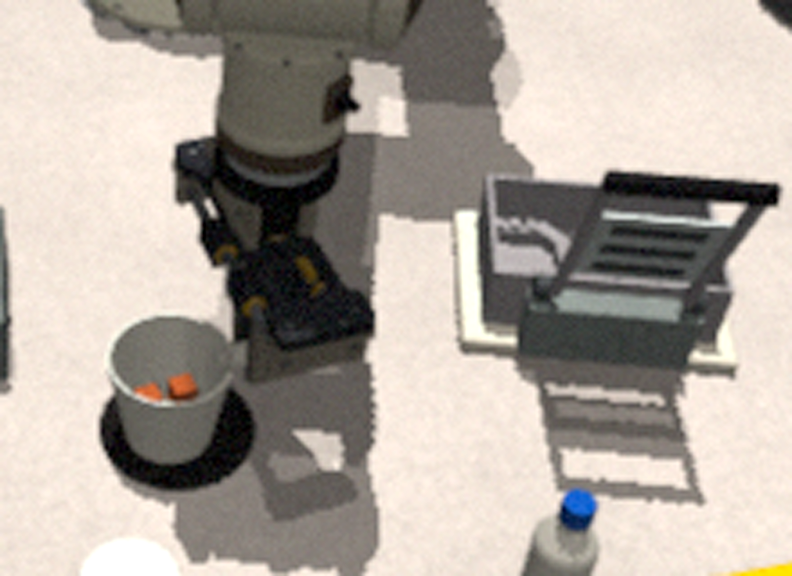

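The handle is held at 15 mm opening, the stones are in the cup, and arch B's legs show in the tub at crop (525,240). I lift the cup and carry it to the front of the tub.

Call:
{"name": "drive_tool", "arguments": {"moves": [{"dx": 0,"dy": 0,"dz": -10,"twist": 0,"gripper": 0},{"dx": 0,"dy": 0,"dz": -35,"twist": 0,"gripper": 0},{"dx": 0,"dy": 0,"dz": -70,"twist": 0,"gripper": 0},{"dx": 0,"dy": 0,"dz": -105,"twist": 0,"gripper": 0},{"dx": 0,"dy": 0,"dz": -130,"twist": 0,"gripper": 0}]}}

```text
time: 13.48
tool_pos: [0.5904, 0.0042, 0.1808]
eef_rot: [-178.5, 0.5, 105.6]
wrist_force: [1.3, -0.3, -1.7]
opening: 0.0151
```

```bash
python3 - <<'E'
from h import *
o=observe();print(o['tool_pos'],o['eef_rot'],o['opening'],o['wrist_force'],o['wrist_torque'])
grab('top','t6.png')
grab('scene','s6.png'); b=cv2.imread('pics/s6.png'); i=b[130:290,240:460]
cv2.imwrite('pics/c7.png',cv2.convertScaleAbs(cv2.resize(i,None,fx=3.6,fy=3.6,interpolation=cv2.INTER_CUBIC),alpha=1.4))
go([*unit(-.105,.095),.19],80.6)
E
```

```text
[0.59037718 0.00416745 0.180837  ] [-178.50790992    0.47729033  105.63775608] 0.015105859633264803 [ 1.29675542 -0.27338434 -1.70302005] [ 0.08231725 -0.18694152  0.02305921]
{'dx': np.float64(425.4), 'dy': np.float64(-90.9), 'dz': np.float64(-6.5), 'twist': np.float64(25.0), 'rows': np.float64(10.4)}
```

View pics/c7.png

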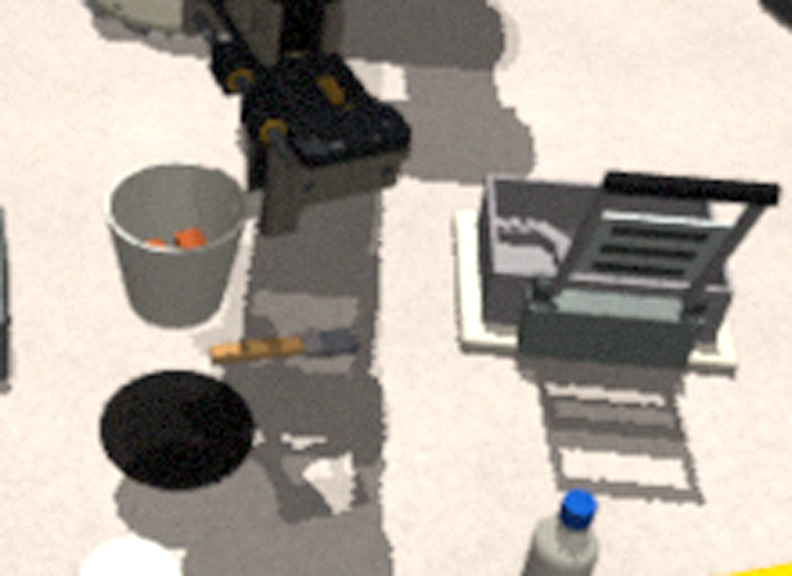

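The cup hangs level at crop (178,245) with the stones in it, and the pad is bare at (177,430). I carry it over.

Call:
{"name": "drive_tool", "arguments": {"moves": [{"dx": 20,"dy": -4,"dz": 0,"twist": 3,"gripper": 0},{"dx": 55,"dy": -12,"dz": 0,"twist": 7,"gripper": 0},{"dx": 90,"dy": -20,"dz": 0,"twist": 11,"gripper": 0},{"dx": 125,"dy": -27,"dz": 0,"twist": 15,"gripper": 0},{"dx": 160,"dy": -35,"dz": 0,"twist": 19,"gripper": 0}]}}

```text
time: 14.0
tool_pos: [0.5141, 0.1494, 0.1804]
eef_rot: [-179.0, 1.0, 86.4]
wrist_force: [0.5, 0.1, -2.0]
opening: 0.015
```

```bash
python3 - <<'E'
from h import *
go([*unit(-.105,.095),.19],80.6)
E
```

```text
{'dx': np.float64(231.3), 'dy': np.float64(-137.9), 'dz': np.float64(-9.6), 'twist': np.float64(5.8), 'rows': np.float64(6.5)}
```

Call:
{"name": "drive_tool", "arguments": {"moves": [{"dx": 28,"dy": -17,"dz": -5,"twist": 2,"gripper": 0},{"dx": 57,"dy": -34,"dz": -10,"twist": 4,"gripper": 0},{"dx": 86,"dy": -51,"dz": -10,"twist": 6,"gripper": 0},{"dx": 115,"dy": -69,"dz": -10,"twist": 6,"gripper": 0},{"dx": 144,"dy": -86,"dz": -10,"twist": 6,"gripper": 0}]}}

```text
time: 14.42
tool_pos: [0.4353, 0.2996, 0.1878]
eef_rot: [-179.0, 1.2, 80.4]
wrist_force: [0.8, 0.0, -2.7]
opening: 0.0151
```

```bash
python3 - <<'E'
from h import *
go([*unit(-.105,.095),.11],80.6)
E
```

```text
{'dx': np.float64(80.7), 'dy': np.float64(-58.7), 'dz': np.float64(77.8), 'twist': np.float64(-0.2), 'rows': np.float64(3.0)}
```

Call:
{"name": "drive_tool", "arguments": {"moves": [{"dx": 25,"dy": -18,"dz": 0,"twist": 0,"gripper": 0},{"dx": 50,"dy": -37,"dz": 10,"twist": 0,"gripper": 0},{"dx": 75,"dy": -56,"dz": 35,"twist": 0,"gripper": 0},{"dx": 80,"dy": -59,"dz": 60,"twist": 0,"gripper": 0},{"dx": 80,"dy": -59,"dz": 80,"twist": 0,"gripper": 0}]}}

```text
time: 14.83
tool_pos: [0.3856, 0.3877, 0.1039]
eef_rot: [-178.8, 1.3, 80.6]
wrist_force: [0.5, 0.2, -3.1]
opening: 0.0152
```

```bash
python3 - <<'E'
from h import *
o=observe();print(o['tool_pos'],(R(UY).T@(o['tool_pos'][:2]-U)).round(4),o['eef_rot'])
grab('scene','s7.png'); b=cv2.imread('pics/s7.png'); i=b[100:250,320:500]
cv2.imwrite('pics/c8.png',cv2.convertScaleAbs(cv2.resize(i,None,fx=4,fy=4,interpolation=cv2.INTER_CUBIC),alpha=1.4))
E
```

```text
[0.38562958 0.38769936 0.10386565] [-0.11   0.093] [-178.79311831    1.32735737   80.59125147]
```

View pics/c8.png

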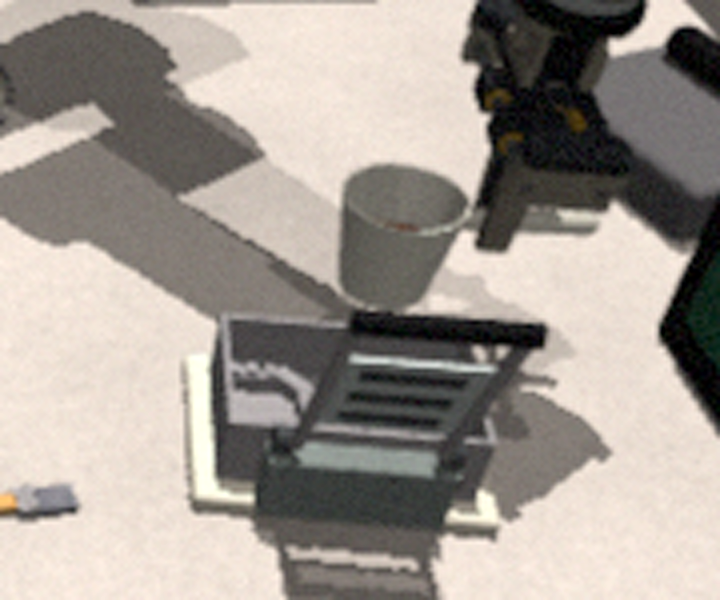

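The cup hangs upright just in front of the tub's front wall (crop (400,240)), lever clear behind. Now I tip it by rolling its foot over the front wall's edge, moving the handle on an arc about that edge.

Call:
{"name": "drive_tool", "arguments": {"moves": [{"dx": 4,"dy": 25,"dz": 0,"twist": 0,"gripper": 0},{"dx": 4,"dy": 35,"dz": -3,"twist": 0,"gripper": 0},{"dx": 4,"dy": 45,"dz": -6,"twist": 0,"gripper": 0},{"dx": 4,"dy": 56,"dz": -7,"twist": 0,"gripper": 0},{"dx": 4,"dy": 67,"dz": -6,"twist": 0,"gripper": 0}], "squeeze": 30}}

```text
time: 15.3
tool_pos: [0.4504, 0.3787, 0.1059]
eef_rot: [-178.4, 1.5, 80.4]
wrist_force: [-5.9, 2.9, 6.3]
opening: 0.0153
```

```bash
python3 - <<'E'
from h import *
o=observe();print(o['tool_pos'],(R(UY).T@(o['tool_pos'][:2]-U)).round(4),o['eef_rot'],o['wrist_force'],o['wrist_torque'],o['opening'])
grab('scene','s8.png');grab('top','t8.png'); b=cv2.imread('pics/s8.png')[100:250,320:500]; t=cv2.imread('pics/t8.png')[190:340,60:240]
i=np.hstack([b,t]);i=cv2.resize(i,None,fx=2.2,fy=2.2,interpolation=cv2.INTER_CUBIC)
cv2.imwrite('pics/c9.png',cv2.convertScaleAbs(i,alpha=1.4))
E
```

```text
[0.45036541 0.37873878 0.10588398] [-0.0447  0.0947] [-178.35060022    1.53944778   80.43064743] [-5.9228237   2.88695257  6.30747591] [ 0.228521    1.41272136 -0.4803018 ] 0.015291092042202444
```

View pics/c9.png

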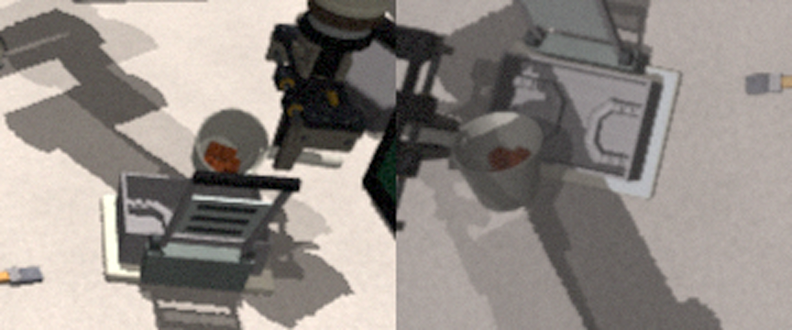

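The tipping works: the cup is tilted about 40° over the wall, the stones have gathered at the mouth, and both arches are in the tub. I continue the arc.

Call:
{"name": "drive_tool", "arguments": {"moves": [{"dx": 0,"dy": 12,"dz": -1,"twist": 0,"gripper": 0},{"dx": 0,"dy": 22,"dz": 3,"twist": 0,"gripper": 0},{"dx": 0,"dy": 31,"dz": 10,"twist": 0,"gripper": 0},{"dx": 0,"dy": 38,"dz": 17,"twist": 0,"gripper": 0},{"dx": 0,"dy": 42,"dz": 22,"twist": 0,"gripper": 0}]}}

```text
time: 15.82
tool_pos: [0.4946, 0.3707, 0.0826]
eef_rot: [-178.7, 1.5, 80.4]
wrist_force: [-0.6, 2.1, 5.4]
opening: 0.0153
```

Call:
{"name": "drive_tool", "arguments": {"moves": [{"dx": 0,"dy": 3,"dz": 5,"twist": 0,"gripper": 0},{"dx": 0,"dy": 5,"dz": 9,"twist": 0,"gripper": 0},{"dx": 0,"dy": 7,"dz": 13,"twist": 0,"gripper": 0},{"dx": 0,"dy": 7,"dz": 13,"twist": 0,"gripper": 0},{"dx": 0,"dy": 7,"dz": 13,"twist": 0,"gripper": 0}]}}

```text
time: 16.23
tool_pos: [0.501, 0.3686, 0.069]
eef_rot: [-178.6, 1.5, 80.4]
wrist_force: [0.5, -0.8, 1.2]
opening: 0.0154
```

```bash
python3 - <<'E'
from h import *
o=observe();print(o['tool_pos'],(R(UY).T@(o['tool_pos'][:2]-U)).round(4),o['eef_rot'],o['wrist_force'],o['wrist_torque'],o['opening'])
grab('scene','s9.png');grab('top','t9.png'); b=cv2.imread('pics/s9.png')[100:250,320:500]; t=cv2.imread('pics/t9.png')[190:340,60:240]
i=np.hstack([b,t]);i=cv2.resize(i,None,fx=2.2,fy=2.2,interpolation=cv2.INTER_CUBIC)
cv2.imwrite('pics/c10.png',cv2.convertScaleAbs(i,alpha=1.4))
E
```

```text
[0.50103634 0.36864686 0.06900737] [0.0069 0.093 ] [-178.64831343    1.53114535   80.38620871] [ 0.50845322 -0.82845218  1.23809934] [-0.29910554  0.05765056  0.09135345] 0.015423625737793904
```

View pics/c10.png

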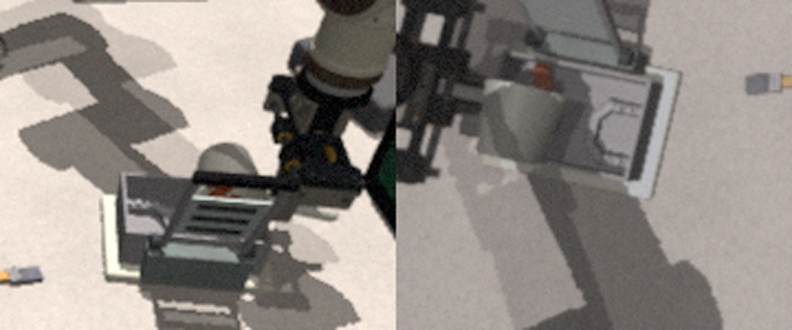

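Cup is about 100° over and several stones are already in the tub. I tip it a little further and shake.

Call:
{"name": "drive_tool", "arguments": {"moves": [{"dx": 6,"dy": 0,"dz": -1,"twist": 0,"gripper": 0},{"dx": 6,"dy": 1,"dz": 4,"twist": 0,"gripper": 0},{"dx": 6,"dy": 3,"dz": 9,"twist": 0,"gripper": 0},{"dx": 6,"dy": 3,"dz": 9,"twist": 0,"gripper": 0},{"dx": 6,"dy": 3,"dz": 9,"twist": 0,"gripper": 0}]}}

```text
time: 16.75
tool_pos: [0.5049, 0.3739, 0.0597]
eef_rot: [-178.7, 1.5, 80.4]
wrist_force: [1.5, -0.6, 2.1]
opening: 0.0151
```

Call:
{"name": "drive_tool", "arguments": {"moves": [{"dx": 0,"dy": -12,"dz": -10,"twist": 0,"gripper": 0},{"dx": 0,"dy": 0,"dz": -1,"twist": 0,"gripper": 0},{"dx": 0,"dy": -12,"dz": -10,"twist": 0,"gripper": 0},{"dx": 0,"dy": 0,"dz": 0,"twist": 0,"gripper": 0},{"dx": 0,"dy": 0,"dz": 0,"twist": 0,"gripper": 0}]}}

```text
time: 17.17
tool_pos: [0.5045, 0.3733, 0.0583]
eef_rot: [-178.6, 1.6, 80.4]
wrist_force: [0.0, 0.3, 2.2]
opening: 0.015
```

```bash
python3 - <<'E'
from h import *
o=observe();print(o['tool_pos'],(R(UY).T@(o['tool_pos'][:2]-U)).round(4),o['eef_rot'],o['wrist_force'],o['opening'])
E
```

```text
[0.50453475 0.37334314 0.05832273] [0.0096 0.0982] [-178.56808643    1.58488891   80.35761769] [0.03502702 0.28885218 2.19101918] 0.014981481191857632
```

Call:
{"name": "drive_tool", "arguments": {"moves": [{"dx": 0,"dy": 0,"dz": -20,"twist": 0,"gripper": 0},{"dx": 0,"dy": 0,"dz": -50,"twist": 0,"gripper": 0},{"dx": 0,"dy": -10,"dz": -80,"twist": 0,"gripper": 0},{"dx": 0,"dy": -20,"dz": -110,"twist": 0,"gripper": 0},{"dx": 0,"dy": -20,"dz": -120,"twist": 0,"gripper": 0}]}}

```text
time: 17.58
tool_pos: [0.4888, 0.381, 0.1833]
eef_rot: [-178.8, 1.4, 80.4]
wrist_force: [0.1, 1.1, -0.8]
opening: 0.0151
```

```bash
python3 - <<'E'
from h import *
o=observe();print(o['tool_pos'],(R(UY).T@(o['tool_pos'][:2]-U)).round(4),o['eef_rot'],o['wrist_force'],o['opening'])
s=grab('scene','s10.png');grab('top','t10.png'); b=cv2.imread('pics/s10.png')[90:230,340:490]; t=cv2.imread('pics/t10.png')[180:320,60:210]
i=np.hstack([b,t]);i=cv2.resize(i,None,fx=2.66,fy=2.66,interpolation=cv2.INTER_CUBIC)
cv2.imwrite('pics/c11.png',cv2.convertScaleAbs(i,alpha=1.5))
E
```

```text
[0.48875224 0.38101242 0.18329959] [-0.0072  0.1032] [-178.8067824     1.35053052   80.40224513] [ 0.14132975  1.05322933 -0.84724445] 0.015120808940642739
```

View pics/c11.png

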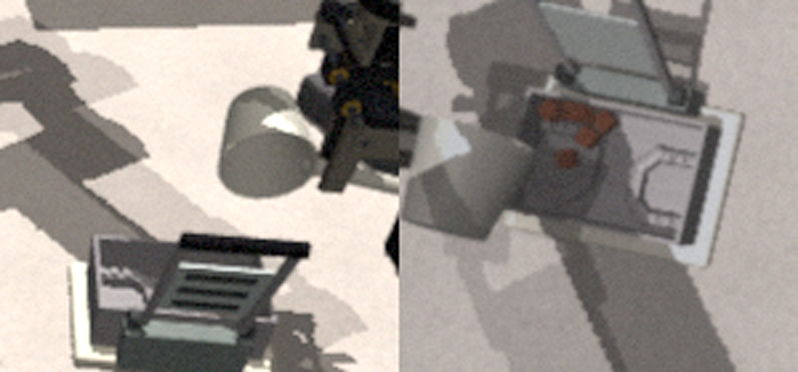

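Picture: the stones lie in the tub at right-half crop (545–615, 100–160), arch B is in the right half, and the cup's inside (left half, (265,165)) shows no stones.

The cup must now be turned back upright. I'll roll its foot over the rear top edge of the control box (62 mm high, free space behind), then stand it on the pad. First I count the red pixels in the tub and plan the move.

```bash
python3 - <<'E'
from h import *
h=cv2.cvtColor(load('t10.png')['frame'],cv2.COLOR_RGB2HSV)
def blobs(f):
    h=cv2.cvtColor(load(f)['frame'],cv2.COLOR_RGB2HSV); m=((h[...,0]<14)&(h[...,1]>110)&(h[...,2]>40)).astype(np.uint8)
    n,_,st,ce=cv2.connectedComponentsWithStats(m); print(f,[(st[k,4],ce[k].round(0).tolist()) for k in range(1,n) if st[k,4]>5])
for f in('t0.png','t10.png','s10.png'): blobs(f)
go([.45,.16,.2],90)
E
```

```text
t0.png [(np.int32(12), [296.0, 142.0]), (np.int32(7), [288.0, 144.0]), (np.int32(32), [274.0, 190.0]), (np.int32(29), [281.0, 196.0]), (np.int32(30), [271.0, 199.0])]
t10.png [(np.int32(6), [296.0, 142.0]), (np.int32(8), [288.0, 143.0]), (np.int32(23), [116.0, 221.0]), (np.int32(36), [126.0, 222.0]), (np.int32(28), [136.0, 225.0]), (np.int32(26), [130.0, 231.0]), (np.int32(14), [122.0, 239.0])]
s10.png []
{'dx': np.float64(-223.7), 'dy': np.float64(-2.1), 'dz': np.float64(-19.3), 'twist': np.float64(-9.6), 'rows': np.float64(5.4)}
```

Call:
{"name": "drive_tool", "arguments": {"moves": [{"dx": -40,"dy": -5,"dz": -8,"twist": -2,"gripper": 0},{"dx": -80,"dy": -8,"dz": -16,"twist": -4,"gripper": 0},{"dx": -120,"dy": -8,"dz": -19,"twist": -6,"gripper": 0},{"dx": -160,"dy": -5,"dz": -19,"twist": -8,"gripper": 0},{"dx": -200,"dy": -2,"dz": -19,"twist": -9.6,"gripper": 0}]}}

```text
time: 18.1
tool_pos: [0.4529, 0.1818, 0.2019]
eef_rot: [-178.3, 1.2, 90.1]
wrist_force: [0.3, -0.4, -0.4]
opening: 0.0148
```

```bash
python3 - <<'E'
from h import *
print(observe()['tool_pos'],observe()['eef_rot']); go([.64,-.15,.2],90)
E
```

```text
[0.45285751 0.18184385 0.20192687] [-178.32384775    1.24760935   90.10002489]
{'dx': np.float64(-332.2), 'dy': np.float64(186.6), 'dz': np.float64(1.9), 'twist': np.float64(0.1), 'rows': np.float64(9.1)}
```

Call:
{"name": "drive_tool", "arguments": {"moves": [{"dx": -34,"dy": 19,"dz": 0,"twist": 0,"gripper": 0},{"dx": -68,"dy": 38,"dz": 0,"twist": 0,"gripper": 0},{"dx": -102,"dy": 57,"dz": 0,"twist": 0,"gripper": 0},{"dx": -136,"dy": 76,"dz": 0,"twist": 0,"gripper": 0},{"dx": -170,"dy": 95,"dz": 0,"twist": 0,"gripper": 0}]}}

```text
time: 18.52
tool_pos: [0.5474, 0.0099, 0.1996]
eef_rot: [-178.1, 1.2, 90.1]
wrist_force: [-0.5, 0.8, 0.1]
opening: 0.0152
```

Call:
{"name": "drive_tool", "arguments": {"moves": [{"dx": -34,"dy": 19,"dz": 0,"twist": 0,"gripper": 0},{"dx": -68,"dy": 38,"dz": 0,"twist": 0,"gripper": 0},{"dx": -102,"dy": 57,"dz": 0,"twist": 0,"gripper": 0},{"dx": -136,"dy": 76,"dz": 0,"twist": 0,"gripper": 0},{"dx": -162,"dy": 92,"dz": 0,"twist": 0,"gripper": 0}]}}

```text
time: 18.93
tool_pos: [0.6388, -0.155, 0.1957]
eef_rot: [-177.8, 1.1, 89.9]
wrist_force: [0.8, 0.1, -1.8]
opening: 0.015
```

```bash
python3 - <<'E'
from h import *
print(observe()['tool_pos'],observe()['eef_rot'],observe()['opening']); go([.64,-.15,.065],90)
E
```

```text
[ 0.63882216 -0.15497547  0.19571339] [-177.78550473    1.10606089   89.94308624] 0.014971431788298602
{'dx': np.float64(5.0), 'dy': np.float64(1.2), 'dz': np.float64(130.7), 'twist': np.float64(-0.1), 'rows': np.float64(3.1)}
```

Call:
{"name": "drive_tool", "arguments": {"moves": [{"dx": 0,"dy": 1,"dz": 30,"twist": 0,"gripper": 0},{"dx": 0,"dy": 1,"dz": 65,"twist": 0,"gripper": 0},{"dx": 0,"dy": 1,"dz": 100,"twist": 0,"gripper": 0},{"dx": 0,"dy": 1,"dz": 125,"twist": 0,"gripper": 0},{"dx": 0,"dy": 1,"dz": 132,"twist": 0,"gripper": 0}]}}

```text
time: 19.35
tool_pos: [0.6288, -0.1557, 0.0544]
eef_rot: [-177.0, 0.8, 89.9]
wrist_force: [-0.1, 0.2, -2.7]
opening: 0.0152
```

```bash
python3 - <<'E'
from h import *
o=observe();print(o['tool_pos'],o['eef_rot'],o['opening'],o['wrist_force'])
s=grab('scene','s11.png');t=grab('top','t11.png'); b=cv2.imread('pics/s11.png')[130:270,140:330]; t=cv2.imread('pics/t11.png')[160:300,260:450]
i=np.hstack([b,t]);i=cv2.resize(i,None,fx=2.1,fy=2.1,interpolation=cv2.INTER_CUBIC)
cv2.imwrite('pics/c12.png',cv2.convertScaleAbs(i,alpha=1.5))
E
```

```text
[ 0.62884271 -0.15570476  0.0543814 ] [-177.00514414    0.76388363   89.90214951] 0.015199512537471434 [-0.05794512  0.22885474 -2.71058577]
```

View pics/c12.png

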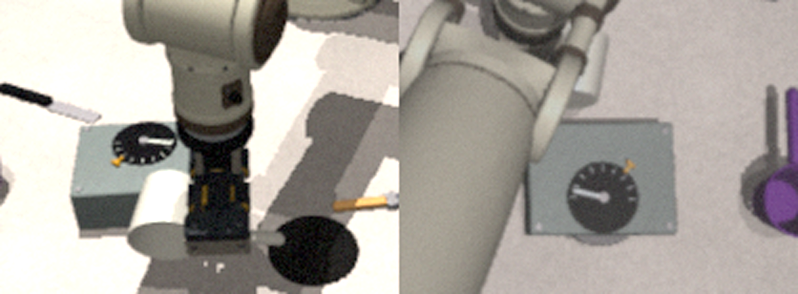

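The cup is behind the box with its mouth pointing away from it (left half, (160,220)), nothing touched. I roll it back over the box's rear edge.

Call:
{"name": "drive_tool", "arguments": {"moves": [{"dx": 3,"dy": -10,"dz": 3,"twist": 0,"gripper": 0},{"dx": 3,"dy": -17,"dz": 2,"twist": 0,"gripper": 0},{"dx": 3,"dy": -18,"dz": -6,"twist": 0,"gripper": 0},{"dx": 3,"dy": -21,"dz": -15,"twist": 0,"gripper": 0},{"dx": 3,"dy": -26,"dz": -24,"twist": 0,"gripper": 0}]}}

```text
time: 19.87
tool_pos: [0.6083, -0.1538, 0.0874]
eef_rot: [-177.6, 1.0, 89.9]
wrist_force: [1.1, 0.3, 0.4]
opening: 0.015
```

```bash
python3 - <<'E'
from h import *
o=observe();p=o['tool_pos'];print(p,o['eef_rot'],o['opening'],o['wrist_force'],'rel',(p[0]-.549)*1e3,(p[2]+.0167-.062)*1e3)
E
```

```text
[ 0.60833186 -0.15380165  0.08738741] [-177.57711757    1.013395     89.92919202] 0.01495235883595391 [1.05574613 0.2524427  0.43590196] rel 59.331864118678965 42.087406069544365
```

Call:
{"name": "drive_tool", "arguments": {"moves": [{"dx": 0,"dy": 26,"dz": 8,"twist": 0,"gripper": 0},{"dx": 0,"dy": 24,"dz": 28,"twist": 0,"gripper": 0},{"dx": 0,"dy": 10,"dz": 28,"twist": 0,"gripper": 0},{"dx": 0,"dy": 1,"dz": 27,"twist": 0,"gripper": 0},{"dx": 0,"dy": 0,"dz": 27,"twist": 0,"gripper": 0}]}}

```text
time: 20.28
tool_pos: [0.6069, -0.1546, 0.062]
eef_rot: [-177.6, 1.1, 89.9]
wrist_force: [-0.3, 0.1, -0.5]
opening: 0.015
```

```bash
python3 - <<'E'
from h import *
o=observe();p=o['tool_pos'];print(p,o['eef_rot'],o['opening'],o['wrist_force'],'rel',(p[0]-.549)*1e3,(p[2]+.0167-.062)*1e3)
E
```

```text
[ 0.60687327 -0.15455035  0.06196976] [-177.62812806    1.05066766   89.91992579] 0.015025322715027708 [-0.30096006  0.08893261 -0.54824509] rel 57.87327378455498 16.66976149313318
```

Call:
{"name": "drive_tool", "arguments": {"moves": [{"dx": 0,"dy": -3,"dz": -3,"twist": 0,"gripper": 0},{"dx": 0,"dy": -6,"dz": -8,"twist": 0,"gripper": 0},{"dx": 0,"dy": -9,"dz": -14,"twist": 0,"gripper": 0},{"dx": 0,"dy": -13,"dz": -19,"twist": 0,"gripper": 0},{"dx": 0,"dy": -18,"dz": -23,"twist": 0,"gripper": 0}]}}

```text
time: 20.7
tool_pos: [0.5903, -0.1544, 0.0872]
eef_rot: [-177.7, 1.1, 89.9]
wrist_force: [-1.2, -0.1, -1.4]
opening: 0.0155
```

```bash
python3 - <<'E'
from h import *
o=observe();p=o['tool_pos'];print(p,o['eef_rot'],o['opening'],o['wrist_force'],o['wrist_torque'],'rel',(p[0]-.549)*1e3,(p[2]+.0167-.062)*1e3)
s=grab('scene','s12.png'); b=cv2.imread('pics/s12.png')[150:270,140:330]
cv2.imwrite('pics/c13.png',cv2.convertScaleAbs(cv2.resize(b,None,fx=4,fy=4,interpolation=cv2.INTER_CUBIC),alpha=1.5))
E
```

```text
[ 0.59034675 -0.15437481  0.08719606] [-177.73221685    1.09641181   89.92577603] 0.01547821944733529 [-1.15997108 -0.05400525 -1.42775363] [ 0.03803783 -0.15929117 -0.02752575] rel 41.34674963716556 41.89606171682897
```

View pics/c13.png

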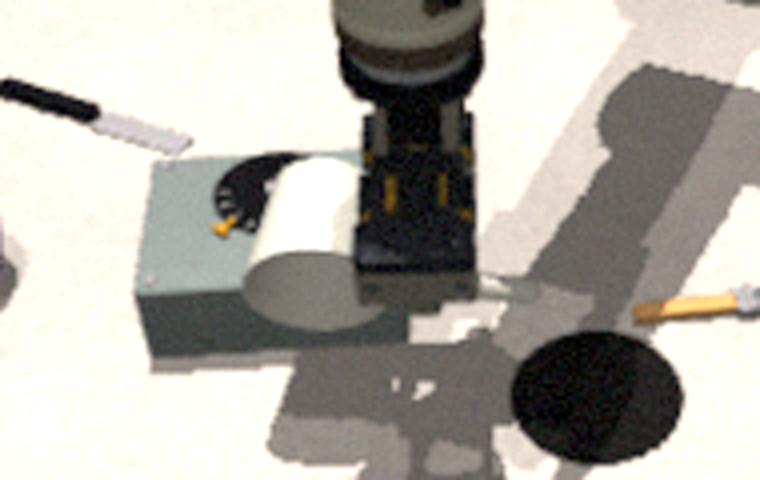

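The foot rode over the edge without catching: the cup still lies about 100° over, above the box's rear top. I back off and engage lower.

Call:
{"name": "drive_tool", "arguments": {"moves": [{"dx": 0,"dy": 10,"dz": -12,"twist": 0,"gripper": 0},{"dx": 0,"dy": 35,"dz": -12,"twist": 0,"gripper": 0},{"dx": 0,"dy": 52,"dz": 5,"twist": 0,"gripper": 0},{"dx": 0,"dy": 52,"dz": 35,"twist": 0,"gripper": 0},{"dx": 0,"dy": 52,"dz": 49,"twist": 0,"gripper": 0}]}}

```text
time: 21.17
tool_pos: [0.6388, -0.1549, 0.0337]
eef_rot: [-177.5, 1.0, 89.9]
wrist_force: [-0.8, 0.3, -2.8]
opening: 0.0151
```

Call:
{"name": "drive_tool", "arguments": {"moves": [{"dx": 0,"dy": -6,"dz": 1,"twist": 0,"gripper": 0},{"dx": 0,"dy": -14,"dz": 1,"twist": 0,"gripper": 0},{"dx": 0,"dy": -22,"dz": 1,"twist": 0,"gripper": 0},{"dx": 0,"dy": -30,"dz": 1,"twist": 0,"gripper": 0},{"dx": 0,"dy": -30,"dz": 1,"twist": 0,"gripper": 0}]}}

```text
time: 21.58
tool_pos: [0.6112, -0.1544, 0.0366]
eef_rot: [-178.0, 1.1, 90.0]
wrist_force: [7.7, 2.4, -1.2]
opening: 0.0149
```

```bash
python3 - <<'E'
from h import *
o=observe();p=o['tool_pos'];print(p,o['eef_rot'],o['opening'],o['wrist_force'],o['wrist_torque'],'rel',(p[0]-.549)*1e3,(p[2]+.0167-.062)*1e3)
E
```

```text
[ 0.61117952 -0.15444431  0.0366314 ] [-178.0401349     1.06013129   89.96525102] 0.014935133792400742 [ 7.71909652  2.35289774 -1.21893077] [ 0.48908501 -1.59944945  0.37364515] rel 62.179517572610756 -8.668597108495248
```

Contact now (7.7 N). I follow the arc upward.

Call:
{"name": "drive_tool", "arguments": {"moves": [{"dx": 0,"dy": -2,"dz": -5,"twist": 0,"gripper": 0},{"dx": 0,"dy": -2,"dz": -12,"twist": 0,"gripper": 0},{"dx": 0,"dy": -4,"dz": -19,"twist": 0,"gripper": 0},{"dx": 0,"dy": -6,"dz": -26,"twist": 0,"gripper": 0},{"dx": 0,"dy": -10,"dz": -33,"twist": 0,"gripper": 0}]}}

```text
time: 22.0
tool_pos: [0.6038, -0.1537, 0.0716]
eef_rot: [-178.3, 1.1, 89.9]
wrist_force: [7.6, 1.7, -1.8]
opening: 0.0152
```

```bash
python3 - <<'E'
from h import *
o=observe();p=o['tool_pos'];print(p,o['eef_rot'],o['opening'],o['wrist_force'],o['wrist_torque'],'rel',(p[0]-.549)*1e3,(p[2]+.0167-.062)*1e3)
E
```

```text
[ 0.60382654 -0.15373249  0.07161396] [-178.29056503    1.06430024   89.94934939] 0.015241689260910516 [ 7.61825393  1.74086392 -1.76728234] [ 0.45463846 -1.63499354  0.25806321] rel 54.82653916961133 26.31395865884234
```

Call:
{"name": "drive_tool", "arguments": {"moves": [{"dx": 0,"dy": -6,"dz": -9,"twist": 0,"gripper": 0},{"dx": 0,"dy": -14,"dz": -18,"twist": 0,"gripper": 0},{"dx": 0,"dy": -25,"dz": -26,"twist": 0,"gripper": 0},{"dx": 0,"dy": -37,"dz": -31,"twist": 0,"gripper": 0},{"dx": 0,"dy": -48,"dz": -33,"twist": 0,"gripper": 0}]}}

```text
time: 22.42
tool_pos: [0.5607, -0.1533, 0.111]
eef_rot: [-178.9, 1.2, 89.9]
wrist_force: [8.0, 5.2, 7.9]
opening: 0.0152
```

```bash
python3 - <<'E'
from h import *
o=observe();p=o['tool_pos'];print(p,o['eef_rot'],o['opening'],o['wrist_force'],o['wrist_torque'],'rel',(p[0]-.549)*1e3,(p[2]+.0167-.062)*1e3)
E
```

```text
[ 0.56068691 -0.15328758  0.11097544] [-178.93797463    1.16436684   89.94455568] 0.015249914186758936 [7.99125733 5.23480268 7.93416318] [ 0.7862515  -1.77306824  0.28083797] rel 11.686907432751138 65.67543992394523
```

Call:
{"name": "drive_tool", "arguments": {"moves": [{"dx": 0,"dy": -10,"dz": 0,"twist": 0,"gripper": 0},{"dx": 0,"dy": -19,"dz": 1,"twist": 0,"gripper": 0},{"dx": 0,"dy": -26,"dz": 4,"twist": 0,"gripper": 0},{"dx": 0,"dy": -26,"dz": 7,"twist": 0,"gripper": 0},{"dx": 0,"dy": -26,"dz": 7,"twist": 0,"gripper": 0}]}}

```text
time: 22.83
tool_pos: [0.5344, -0.1528, 0.1066]
eef_rot: [-179.0, 1.1, 89.9]
wrist_force: [-1.0, 4.5, 8.8]
opening: 0.0152
```

```bash
python3 - <<'E'
from h import *
o=observe();p=o['tool_pos'];print(p,o['eef_rot'],o['opening'],o['wrist_force'],o['wrist_torque'],'rel',(p[0]-.549)*1e3,(p[2]+.0167-.062)*1e3)
E
```

```text
[ 0.53435454 -0.15283897  0.10658935] [-178.96626969    1.12613991   89.92294255] 0.01522035028071451 [-0.9573256   4.45063011  8.76047395] [ 0.57147681  0.11361457 -0.0676895 ] rel -14.645464470467996 61.28935409512956
```

Foot seems flat on the box top (8.8 N up at the expected height). I lift and carry it to the pad.

Call:
{"name": "drive_tool", "arguments": {"moves": [{"dx": 0,"dy": 0,"dz": -20,"twist": 0,"gripper": 0},{"dx": 0,"dy": 0,"dz": -45,"twist": 0,"gripper": 0},{"dx": 30,"dy": 15,"dz": -50,"twist": 0,"gripper": 0},{"dx": 65,"dy": 35,"dz": -50,"twist": 0,"gripper": 0},{"dx": 100,"dy": 55,"dz": -50,"twist": 0,"gripper": 0}]}}

```text
time: 23.25
tool_pos: [0.5902, -0.0518, 0.1552]
eef_rot: [-179.0, 1.2, 89.8]
wrist_force: [0.7, 0.9, -0.7]
opening: 0.0149
```

```bash
python3 - <<'E'
from h import *
s=load('s6.png'); print('pad scene',onz(s,289.2,249.4,.004).round(4))
o=observe();p=o['tool_pos'];print(p,o['eef_rot'],o['opening'],o['wrist_force'])
grab('top','t13.png');grab('scene','s13.png')
b=cv2.imread('pics/s13.png')[130:280,190:350]; t=cv2.imread('pics/t13.png')[150:300,200:360]
i=np.hstack([b,t]);i=cv2.resize(i,None,fx=2.5,fy=2.5,interpolation=cv2.INTER_CUBIC)
cv2.imwrite('pics/c14.png',cv2.convertScaleAbs(i,alpha=1.5))
go([.6006,.0095,.06],90)
E
```

```text
pad scene [ 0.6041 -0.0495  0.004 ]
[ 0.59024911 -0.05178317  0.15516123] [-178.96269199    1.17862416   89.76891935] 0.014876557422091685 [ 0.65658817  0.93723792 -0.68540179]
{'dx': np.float64(57.1), 'dy': np.float64(9.9), 'dz': np.float64(94.0), 'twist': np.float64(0.2), 'rows': np.float64(2.6)}
```

View pics/c14.png

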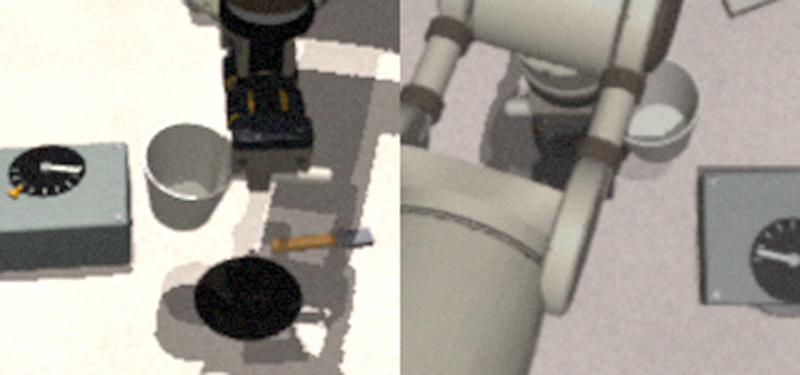

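The cup hangs upright and empty (crop (187,175)), with the pad at (248,297). I set it down. I've passed the picture budget, so I'll rely on numbers from here where I can.

Call:
{"name": "drive_tool", "arguments": {"moves": [{"dx": 30,"dy": 6,"dz": 0,"twist": 0,"gripper": 0},{"dx": 58,"dy": 12,"dz": 10,"twist": 0,"gripper": 0},{"dx": 58,"dy": 12,"dz": 45,"twist": 0,"gripper": 0},{"dx": 58,"dy": 12,"dz": 80,"twist": 0,"gripper": 0},{"dx": 58,"dy": 12,"dz": 98,"twist": 0,"gripper": 0}]}}

```text
time: 23.77
tool_pos: [0.5971, 0.0089, 0.0508]
eef_rot: [-178.5, 1.0, 90.2]
wrist_force: [-3.0, 5.8, 12.5]
opening: 0.0147
```

Call:
{"name": "drive_tool", "arguments": {"moves": [{"dx": 0,"dy": 0,"dz": 5,"twist": 0,"gripper": 0},{"dx": 0,"dy": 0,"dz": 10,"twist": 0,"gripper": 0},{"dx": 0,"dy": 0,"dz": 12,"twist": 0,"gripper": 0},{"dx": 0,"dy": 0,"dz": 12,"twist": 0,"gripper": 0}]}}

```text
time: 24.1
tool_pos: [0.5968, 0.0088, 0.0409]
eef_rot: [-178.5, 1.0, 90.2]
wrist_force: [-2.1, 3.4, 6.7]
opening: 0.0149
```

```bash
python3 - <<'E'
from h import *
o=observe();p=o['tool_pos'];print(p,o['eef_rot'],o['opening'],o['wrist_force'],o['wrist_torque'])
E
```

```text
[0.59676614 0.00875563 0.04085301] [-178.45401098    0.9750562    90.18395356] 0.014860503000169173 [-2.08754848  3.37910965  6.65016907] [ 0.39564542  0.37380345 -0.159421  ]
```

Call:
{"name": "drive_tool", "arguments": {"moves": [{"dx": 0,"dy": 0,"dz": -2,"twist": 0,"gripper": 40},{"dx": 0,"dy": 0,"dz": -2,"twist": 0,"gripper": 40},{"dx": 0,"dy": 0,"dz": -2,"twist": 0,"gripper": 40},{"dx": 0,"dy": 0,"dz": -10,"twist": 0,"gripper": 40},{"dx": 0,"dy": 0,"dz": -40,"twist": 0,"gripper": 40}]}}

```text
time: 24.52
tool_pos: [0.5936, 0.0097, 0.0767]
eef_rot: [-177.9, 0.9, 90.2]
wrist_force: [0.1, 0.4, -0.8]
opening: 0.0366
```

Call:
{"name": "drive_tool", "arguments": {"moves": [{"dx": 0,"dy": 0,"dz": -40,"twist": 0,"gripper": 40},{"dx": 0,"dy": 0,"dz": -80,"twist": 0,"gripper": 40},{"dx": 0,"dy": 0,"dz": -120,"twist": 0,"gripper": 40},{"dx": 20,"dy": -10,"dz": -160,"twist": 2,"gripper": 40},{"dx": 50,"dy": -20,"dz": -190,"twist": 5,"gripper": 40}]}}

```text
time: 24.93
tool_pos: [0.5824, 0.0569, 0.2664]
eef_rot: [-178.2, 1.1, 84.9]
wrist_force: [0.1, -0.1, 0.6]
opening: 0.0367
```

```bash
python3 - <<'E'
from h import *
o=observe();p=o['tool_pos'];print(p,o['eef_rot'])
grab('top','t14.png');grab('scene','s14.png')
b=cv2.imread('pics/s14.png')[130:280,230:450]; t=cv2.imread('pics/t14.png')[150:300,90:310]
i=np.hstack([b,t]);i=cv2.resize(i,None,fx=1.8,fy=1.8,interpolation=cv2.INTER_CUBIC)
cv2.imwrite('pics/c15.png',cv2.convertScaleAbs(i,alpha=1.5))
go([*unit(.139,0),.28],80.6)
E
```

```text
[0.58236278 0.05692055 0.26640633] [-178.16569691    1.13447661   84.85700259]
{'dx': np.float64(196.2), 'dy': np.float64(16.2), 'dz': np.float64(-9.9), 'twist': np.float64(4.7), 'rows': np.float64(4.7)}
```

View pics/c15.png

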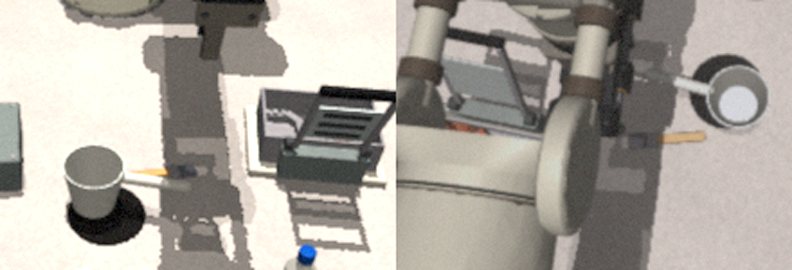

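The cup stands upright on the pad but looks off-centre (floor at right-half crop (740,103), pad centre ≈ (730,93)). I measure it.

```bash
python3 - <<'E'
from h import *
c=load('t14.png'); f=c['frame'].astype(int)
m=(f.min(2)>int(np.percentile(f[180:225,262:300].min(2),88))).astype(np.uint8); m[:185]=0;m[222:]=0;m[:,:262]=0;m[:,302:]=0
n,_,st,ce=cv2.connectedComponentsWithStats(m)
print([(st[k].tolist(),ce[k].round(1)) for k in range(1,n) if st[k,4]>20])
print('floor by eye',onz(c,281.1,207.2,.008).round(4))
s=load('s14.png'); u,v=230+93/1.8,130+216/1.8
print('foot front-bottom scene',onz(s,u,v,.004).round(4),'pad est scene',onz(s,230+106/1.8,130+213/1.8,.004).round(4))
# dark pad extents in scene
g=s['frame'].max(2); m=(g<28).astype(np.uint8); m[:225]=0;m[275:]=0;m[:,:255]=0;m[:,325:]=0
ys,xs=np.nonzero(m); print(xs.min(),xs.max(),ys.min(),ys.max())
E
```

```text
[([271, 199, 19, 17, 187], array([279.8, 207.4]))]
floor by eye [ 0.5806 -0.0702  0.008 ]
foot front-bottom scene [ 0.6051 -0.0685  0.004 ] pad est scene [ 0.6006 -0.05    0.004 ]
268 309 235 265
```

The cup's axis is about (0.578, −0.069), roughly 30 mm off the pad's centre at (0.602, −0.050). That is too close to the limit, so I regrip the handle (direction ≈77°) and shift the cup.

```bash
python3 - <<'E'
from h import *
a=np.radians(77); p=np.array([.579,-.069])+.066*np.array([np.cos(a),np.sin(a)]); print(p)
go([*p,.11],77); go([*p,.045],77)
E
```

```text
[ 0.59384677 -0.00469158]
{'dx': np.float64(-64.7), 'dy': np.float64(15.4), 'dz': np.float64(160.1), 'twist': np.float64(8.3), 'rows': np.float64(4.2)}
{'dx': np.float64(-64.7), 'dy': np.float64(15.4), 'dz': np.float64(225.1), 'twist': np.float64(8.3), 'rows': np.float64(5.6)}
```

Call:
{"name": "drive_tool", "arguments": {"moves": [{"dx": -30,"dy": 8,"dz": 25,"twist": 5,"gripper": 45},{"dx": -60,"dy": 15,"dz": 50,"twist": 8.3,"gripper": 45},{"dx": -65,"dy": 15,"dz": 90,"twist": 8.3,"gripper": 45},{"dx": -65,"dy": 15,"dz": 130,"twist": 8.3,"gripper": 45},{"dx": -65,"dy": 15,"dz": 160,"twist": 8.3,"gripper": 45}]}}

```text
time: 25.45
tool_pos: [0.5872, -0.0084, 0.1072]
eef_rot: [-178.5, 1.2, 76.9]
wrist_force: [0.3, -0.1, -0.5]
opening: 0.0413
```

```bash
python3 - <<'E'
from h import *
print(observe()['tool_pos'],observe()['eef_rot']);go([.5938,-.0047,.045],77)
E
```

```text
[ 0.58715323 -0.00836265  0.10715487] [-178.53706503    1.22273779   76.9080244 ]
{'dx': np.float64(5.1), 'dy': np.float64(5.6), 'dz': np.float64(62.2), 'twist': np.float64(-0.1), 'rows': np.float64(1.5)}
```

Call:
{"name": "drive_tool", "arguments": {"moves": [{"dx": 5,"dy": 6,"dz": 10,"twist": 0,"gripper": 45},{"dx": 5,"dy": 6,"dz": 35,"twist": 0,"gripper": 45},{"dx": 5,"dy": 7,"dz": 58,"twist": 0,"gripper": 45},{"dx": 5,"dy": 7,"dz": 62,"twist": 0,"gripper": 45},{"dx": 5,"dy": 7,"dz": 62,"twist": 0,"gripper": 0}], "squeeze": 40}}

```text
time: 25.87
tool_pos: [0.5911, -0.006, 0.0427]
eef_rot: [-178.2, 1.2, 76.9]
wrist_force: [-0.2, 0.6, -0.7]
opening: 0.0368
```

Call:
{"name": "drive_tool", "arguments": {"moves": [{"dx": 0,"dy": 0,"dz": 0,"twist": 0,"gripper": 0},{"dx": 0,"dy": 0,"dz": 0,"twist": 0,"gripper": 0},{"dx": 0,"dy": 0,"dz": 0,"twist": 0,"gripper": 0},{"dx": 0,"dy": 0,"dz": 0,"twist": 0,"gripper": 0}]}}

```text
time: 26.2
tool_pos: [0.5922, -0.0062, 0.0442]
eef_rot: [-178.4, 1.2, 76.9]
wrist_force: [0.5, 0.4, 1.3]
opening: 0.0148
```

```bash
python3 - <<'E'
from h import *
o=observe();print(o['tool_pos'],o['eef_rot'],o['opening'],o['wrist_force']);p=o['tool_pos'];go(p+[.022,.018,0],o['eef_rot'][2])
E
```

```text
[ 0.59217759 -0.0062253   0.04420086] [-178.38934876    1.23780253   76.91525998] 0.014826086077629157 [0.54607672 0.40132318 1.29396127]
{'dx': np.float64(22.5), 'dy': np.float64(17.4), 'dz': np.float64(-0.0), 'twist': np.float64(-0.0), 'rows': np.float64(0.7)}
```

Call:
{"name": "drive_tool", "arguments": {"moves": [{"dx": 0,"dy": 0,"dz": -8,"twist": 0,"gripper": 0},{"dx": 0,"dy": 0,"dz": -15,"twist": 0,"gripper": 0},{"dx": 12,"dy": 9,"dz": -15,"twist": 0,"gripper": 0},{"dx": 23,"dy": 18,"dz": -15,"twist": 0,"gripper": 0},{"dx": 23,"dy": 18,"dz": -10,"twist": 0,"gripper": 0}]}}

```text
time: 26.62
tool_pos: [0.6182, 0.0131, 0.0556]
eef_rot: [-178.7, 1.2, 77.0]
wrist_force: [-0.0, 0.1, -0.0]
opening: 0.0151
```

Call:
{"name": "drive_tool", "arguments": {"moves": [{"dx": 0,"dy": 0,"dz": 5,"twist": 0,"gripper": 0},{"dx": 0,"dy": 0,"dz": 9,"twist": 0,"gripper": 0},{"dx": 0,"dy": 0,"dz": 11,"twist": 0,"gripper": 0},{"dx": 0,"dy": 0,"dz": 11,"twist": 0,"gripper": 0}]}}

```text
time: 26.95
tool_pos: [0.6174, 0.0126, 0.0444]
eef_rot: [-178.7, 1.2, 77.0]
wrist_force: [0.1, -0.8, -0.3]
opening: 0.0148
```

Call:
{"name": "drive_tool", "arguments": {"moves": [{"dx": 0,"dy": 0,"dz": 0,"twist": 0,"gripper": 40},{"dx": 0,"dy": 0,"dz": 0,"twist": 0,"gripper": 40},{"dx": 0,"dy": 0,"dz": 0,"twist": 0,"gripper": 40},{"dx": 0,"dy": 0,"dz": -10,"twist": 0,"gripper": 40},{"dx": 0,"dy": 0,"dz": -40,"twist": 0,"gripper": 40}]}}

```text
time: 27.37
tool_pos: [0.6147, 0.0136, 0.0805]
eef_rot: [-178.1, 1.2, 77.0]
wrist_force: [1.3, -0.1, -0.1]
opening: 0.0366
```

Call:
{"name": "drive_tool", "arguments": {"moves": [{"dx": 0,"dy": 0,"dz": -40,"twist": 0,"gripper": 40},{"dx": 0,"dy": 0,"dz": -80,"twist": 0,"gripper": 40},{"dx": 0,"dy": 0,"dz": -120,"twist": 0,"gripper": 40},{"dx": 20,"dy": 0,"dz": -160,"twist": 0,"gripper": 40},{"dx": 50,"dy": 0,"dz": -190,"twist": 0,"gripper": 40}]}}

```text
time: 27.78
tool_pos: [0.6331, 0.0608, 0.2718]
eef_rot: [-178.4, 1.2, 76.8]
wrist_force: [1.3, 0.3, -0.0]
opening: 0.0371
```

```bash
python3 - <<'E'
from h import *
c=grab('top','t15.png'); f=c['frame'].astype(int); s=grab('scene','s15.png')
m=(f.min(2)>int(np.percentile(f[180:225,252:300].min(2),88))).astype(np.uint8); m[:180]=0;m[222:]=0;m[:,:252]=0;m[:,302:]=0
n,_,st,ce=cv2.connectedComponentsWithStats(m)
for k in range(1,n):
    if st[k,4]>20: print(st[k].tolist(),ce[k].round(1),onz(c,*ce[k],.008).round(4))
o=observe();print(o['tool_pos'],o['eef_rot'])
b=s['frame'][130:280,230:450][:,:,::-1]; t=c['frame'][150:300,90:310][:,:,::-1]
i=np.hstack([b,t]);i=cv2.resize(i,None,fx=1.8,fy=1.8,interpolation=cv2.INTER_CUBIC)
cv2.imwrite('pics/c16.png',cv2.convertScaleAbs(i,alpha=1.5))
E
```

```text
[263, 190, 19, 18, 246] [272.4 198.2] [ 0.6037 -0.047   0.008 ]
[0.63570844 0.06541951 0.27523753] [-178.87078805    1.03443381   77.13637614]
```

View pics/c16.png

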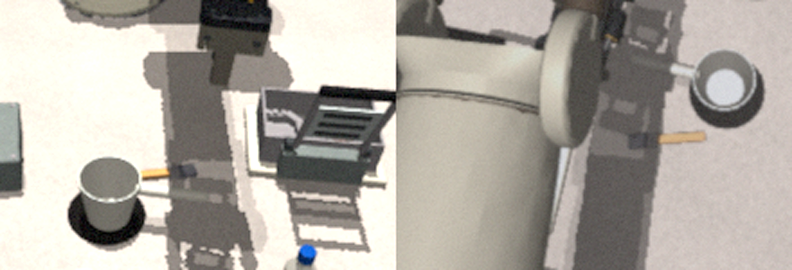

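The cup is upright and centred at (0.604, −0.047) on the pad. Now I shut the lever.

```bash
python3 - <<'E'
from h import *
go([*unit(.143,0),.28],80.6)
E
```

```text
{'dx': np.float64(181.0), 'dy': np.float64(-57.4), 'dz': np.float64(-4.8), 'twist': np.float64(-3.5), 'rows': np.float64(4.6)}
```

Call:
{"name": "drive_tool", "arguments": {"moves": [{"dx": 40,"dy": -12,"dz": -5,"twist": -2,"gripper": 42},{"dx": 80,"dy": -25,"dz": -5,"twist": -3.5,"gripper": 42},{"dx": 120,"dy": -38,"dz": -5,"twist": -3.5,"gripper": 42},{"dx": 155,"dy": -50,"dz": -5,"twist": -3.5,"gripper": 42},{"dx": 181,"dy": -57,"dz": -5,"twist": -3.5,"gripper": 42}], "squeeze": 20}}

```text
time: 28.3
tool_pos: [0.6191, 0.2578, 0.2779]
eef_rot: [-178.7, 0.9, 80.8]
wrist_force: [0.1, -0.6, 0.1]
opening: 0.0389
```

```bash
python3 - <<'E'
from h import *
go([*unit(.143,0),.211],80.6); c=grab('top','t16.png'); 
# rod: dark elongated near expected projection
for x,y in((.1416,.05),(.1416,-.05)): print(proj(c,[*unit(x,y),.2225]).round(1))
print(observe()['tool_pos'],observe()['eef_rot'])
E
```

```text
{'dx': np.float64(-3.0), 'dy': np.float64(1.5), 'dz': np.float64(66.9), 'twist': np.float64(0.2), 'rows': np.float64(1.6)}
[ 99.9 165.1]
[147.5 173.9]
[0.61830699 0.26190324 0.27745003] [-178.6885028     0.79385612   80.97767138]
```

Projected rod ends, (100,165) and (147,174), match those seen earlier at (102,165) and (150,174). I pinch it there.

Call:
{"name": "drive_tool", "arguments": {"moves": [{"dx": -4,"dy": 1,"dz": 15,"twist": 0,"gripper": 42},{"dx": -4,"dy": 1,"dz": 35,"twist": 0,"gripper": 42},{"dx": -4,"dy": 1,"dz": 55,"twist": 0,"gripper": 42},{"dx": -4,"dy": 1,"dz": 66,"twist": 0,"gripper": 42},{"dx": -4,"dy": 1,"dz": 66,"twist": 0,"gripper": 5}], "squeeze": 20}}

```text
time: 28.77
tool_pos: [0.615, 0.2561, 0.2077]
eef_rot: [-178.3, 0.9, 81.0]
wrist_force: [-0.6, 0.2, 0.3]
opening: 0.0338
```

Call:
{"name": "drive_tool", "arguments": {"moves": [{"dx": 0,"dy": 0,"dz": 0,"twist": 0,"gripper": 5},{"dx": 0,"dy": 0,"dz": 0,"twist": 0,"gripper": 5},{"dx": 0,"dy": 0,"dz": 0,"twist": 0,"gripper": 5},{"dx": 0,"dy": 0,"dz": 0,"twist": 0,"gripper": 5}]}}

```text
time: 29.1
tool_pos: [0.6165, 0.2557, 0.2096]
eef_rot: [-178.6, 0.9, 80.9]
wrist_force: [3.2, -2.0, 0.8]
opening: 0.0133
```

```bash
python3 - <<'E'
from h import *
o=observe();print(o['tool_pos'],(R(UY).T@(o['tool_pos'][:2]-U)).round(4),o['opening'],o['wrist_force'])
a0=np.arcsin(7/165)
f=lambda a: np.array([74-165*np.cos(a+a0),72+165*np.sin(a+a0)])
for a in np.linspace(1.95,0,14): print(a.round(2),(f(a)-f(1.95)).round(0))
E
```

```text
[0.61651454 0.25570239 0.20963848] [0.1393 0.0005] 0.013260537005008384 [ 3.15779923 -1.98328554  0.77329111]
1.95 [0. 0.]
1.8 [-23.   8.]
1.65 [-48.  13.]
1.5 [-72.  14.]
1.35 [-97.  12.]
1.2 [-121.    6.]
1.05 [-143.   -4.]
0.9 [-165.  -17.]
0.75 [-183.  -33.]
0.6 [-200.  -52.]
0.45 [-213.  -73.]
0.3 [-223.  -95.]
0.15 [-229. -119.]
0.0 [-232. -144.]
```

Call:
{"name": "drive_tool", "arguments": {"moves": [{"dx": 0,"dy": -23,"dz": -8,"twist": 0,"gripper": 5},{"dx": 0,"dy": -48,"dz": -13,"twist": 0,"gripper": 5},{"dx": 0,"dy": -72,"dz": -14,"twist": 0,"gripper": 5},{"dx": 0,"dy": -97,"dz": -12,"twist": 0,"gripper": 5},{"dx": 0,"dy": -121,"dz": -6,"twist": 0,"gripper": 5}]}}

```text
time: 29.52
tool_pos: [0.4962, 0.2767, 0.2158]
eef_rot: [-178.6, 0.7, 80.9]
wrist_force: [12.3, 8.4, -26.1]
opening: 0.0134
```

Call:
{"name": "drive_tool", "arguments": {"moves": [{"dx": 0,"dy": -22,"dz": 10,"twist": 0,"gripper": 5},{"dx": 0,"dy": -44,"dz": 23,"twist": 0,"gripper": 5},{"dx": 0,"dy": -62,"dz": 39,"twist": 0,"gripper": 5},{"dx": 0,"dy": -79,"dz": 58,"twist": 0,"gripper": 5},{"dx": 0,"dy": -92,"dz": 79,"twist": 0,"gripper": 5}]}}

```text
time: 29.93
tool_pos: [0.4098, 0.2925, 0.1407]
eef_rot: [-179.6, 0.2, 80.9]
wrist_force: [30.0, 5.0, -14.1]
opening: 0.0134
```

```bash
python3 - <<'E'
from h import *
o=observe();print(o['tool_pos'],(R(UY).T@(o['tool_pos'][:2]-U)).round(4),o['opening'],o['wrist_force'])
E
```

```text
[0.40979555 0.29247237 0.14067653] [-0.0706  0.003 ] 0.013403690083002495 [ 29.95158254   4.96833128 -14.14979699]
```

Call:
{"name": "drive_tool", "arguments": {"moves": [{"dx": 0,"dy": -8,"dz": 22,"twist": 0,"gripper": 5},{"dx": 0,"dy": -13,"dz": 46,"twist": 0,"gripper": 5},{"dx": 0,"dy": -15,"dz": 68,"twist": 0,"gripper": 5},{"dx": 0,"dy": -15,"dz": 75,"twist": 0,"gripper": 5},{"dx": 0,"dy": -15,"dz": 77,"twist": 0,"gripper": 5}]}}

```text
time: 30.35
tool_pos: [0.393, 0.2956, 0.0654]
eef_rot: [-179.3, 0.2, 80.9]
wrist_force: [-13.8, -1.8, 26.6]
opening: 0.0134
```

```bash
python3 - <<'E'
from h import *
o=observe();print(o['tool_pos'],(R(UY).T@(o['tool_pos'][:2]-U)).round(4),o['opening'],o['wrist_force'])
E
```

```text
[0.39297062 0.2955654  0.06536956] [-0.0877  0.0033] 0.013413447162664304 [-13.78557246  -1.81868549  26.56531909]
```

The lever is shut: rod back at its first position, with 26 N against the stop. I release it and measure the dial once the arm is clear.

Call:
{"name": "drive_tool", "arguments": {"moves": [{"dx": 0,"dy": 0,"dz": 0,"twist": 0,"gripper": 32},{"dx": 0,"dy": 0,"dz": 0,"twist": 0,"gripper": 32},{"dx": 0,"dy": -2,"dz": 0,"twist": 0,"gripper": 32},{"dx": 0,"dy": -2,"dz": -20,"twist": 0,"gripper": 32},{"dx": 0,"dy": -2,"dz": -60,"twist": 0,"gripper": 32}]}}

```text
time: 30.77
tool_pos: [0.3877, 0.2942, 0.1214]
eef_rot: [-178.8, 0.5, 80.9]
wrist_force: [-0.1, -0.3, 0.0]
opening: 0.0294
```

Call:
{"name": "drive_tool", "arguments": {"moves": [{"dx": -10,"dy": 0,"dz": -40,"twist": -2,"gripper": 0},{"dx": -40,"dy": 0,"dz": -70,"twist": -4,"gripper": 0},{"dx": -80,"dy": 0,"dz": -70,"twist": -6,"gripper": 0},{"dx": -120,"dy": 0,"dz": -70,"twist": -9,"gripper": 0},{"dx": -160,"dy": 0,"dz": -70,"twist": -9,"gripper": 0}]}}

```text
time: 31.18
tool_pos: [0.3636, 0.1354, 0.1937]
eef_rot: [-178.9, 0.3, 90.1]
wrist_force: [0.9, -0.7, 0.3]
opening: 0.0001
```

```bash
cat >> h.py <<'E'
def dial(f):
    "brass tab, needle and dial centre in a top picture"
    c=load(f); f=c['frame'].astype(np.float32); x0,y0,x1,y1=325,225,390,280; k=6
    r=cv2.resize(f[y0:y1,x0:x1],None,fx=k,fy=k,interpolation=cv2.INTER_CUBIC)
    w=lambda p,z: onz(c,x0+(p[0]+.5)/k-.5,y0+(p[1]+.5)/k-.5,z)[:2]
    dark=(r.max(2)<40).astype(np.uint8); dark=cv2.morphologyEx(dark,cv2.MORPH_CLOSE,np.ones((25,25)))
    n,_,st,ce=cv2.connectedComponentsWithStats(dark); j=1+np.argmax(st[1:,4]); 
    brass=((r[...,0]-r[...,2])>35).astype(np.uint8); nb,_,sb,cb=cv2.connectedComponentsWithStats(brass)
    return c,r,w,(st[j],ce[j]),[(sb[i,4],cb[i]) for i in range(1,nb) if sb[i,4]>20]
E
python3 - <<'E'
from h import *
grab('top','t17.png'); o=observe(); print(o['tool_pos'],o['eef_rot'])
for f in('t0.png','t17.png'):
    c,r,w,d,b=dial(f); print(f,'dial',d[0],d[1].round(1),w(d[1],.064).round(4)); print([(a,p.round(1),w(p,.066).round(4)) for a,p in b])
cv2.imwrite('pics/c17.png',cv2.convertScaleAbs(np.hstack([dial(f)[1][:,:,::-1] for f in('t0.png','t17.png')]),alpha=1.6))
E
```

```text
[0.36299483 0.12939679 0.19297207] [-178.74543624    0.60240291   89.65161844]
t0.png dial [  110    81   174   184 14319] [203.4 178.7] [ 0.4612 -0.2588]
[(np.int32(492), array([267. ,  85.1]), array([ 0.4992, -0.2844]))]
t17.png dial [ 143   82  141  152 7140] [215.6 156.5] [ 0.4702 -0.2638]
[(np.int32(481), array([267.2,  85.1]), array([ 0.4992, -0.2845]))]
```

View pics/c17.png

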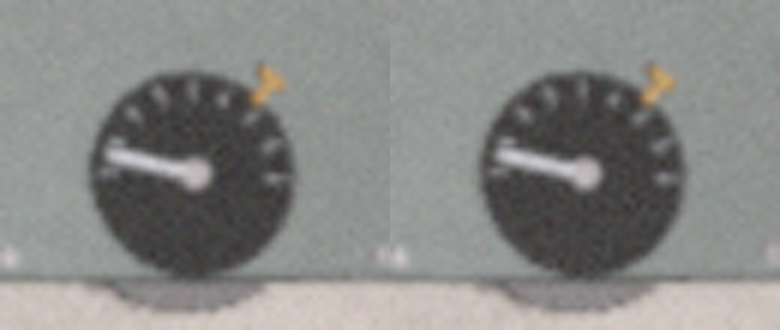

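Same picture before and now. Hub (197,174), needle tip (108,156), tab stem (257,103): the needle must turn clockwise by about 118° (2.07 rad, ≈114 mm of rim). I move in front of the wheel.

Call:
{"name": "drive_tool", "arguments": {"moves": [{"dx": -40,"dy": 5,"dz": 0,"twist": 0,"gripper": 0},{"dx": -81,"dy": 5,"dz": 0,"twist": 0,"gripper": 0},{"dx": -122,"dy": 5,"dz": 0,"twist": 0,"gripper": 0},{"dx": -163,"dy": 5,"dz": 0,"twist": 0,"gripper": 0},{"dx": -204,"dy": 5,"dz": 0,"twist": 0,"gripper": 0}]}}

```text
time: 31.65
tool_pos: [0.3663, -0.0734, 0.1953]
eef_rot: [-178.8, 0.6, 89.6]
wrist_force: [0.3, -0.5, -0.6]
opening: 0.0003
```

Call:
{"name": "drive_tool", "arguments": {"moves": [{"dx": -40,"dy": 0,"dz": 0,"twist": 0,"gripper": 0},{"dx": -81,"dy": 0,"dz": 0,"twist": 0,"gripper": 0},{"dx": -122,"dy": 0,"dz": 0,"twist": 0,"gripper": 0},{"dx": -163,"dy": 0,"dz": 20,"twist": 0,"gripper": 0},{"dx": -200,"dy": 0,"dz": 40,"twist": 0,"gripper": 0}]}}

```text
time: 32.07
tool_pos: [0.3646, -0.2733, 0.1605]
eef_rot: [-179.0, 0.8, 89.6]
wrist_force: [0.5, 0.4, 0.0]
opening: 0.0005
```

```bash
cat >> h.py <<'E'
def needle(f,hub=(197,174)):
    r=dial(f)[1]; g=r.min(2); yy,xx=np.mgrid[:g.shape[0],:g.shape[1]]; dx,dy=xx-hub[0],yy-hub[1]; R_=np.hypot(dx,dy)
    m=(R_>22)&(R_<68); t=g[m]; thr=(np.percentile(t,50)+t.max())/2; k=m&(g>thr)
    w=(g[k]-thr); a=np.degrees(np.arctan2((w*dx[k]).sum(),-(w*dy[k]).sum())); return round(float(a),1),int(k.sum()),float(t.max())
E
python3 - <<'E'
from h import *
print(needle('t0.png'),needle('t17.png'))
o=observe(); print(o['tool_pos'],o['eef_rot']); go([.375,-.283,.037],90)
E
```

```text
(-76.8, 717, 128.50933837890625) (-76.7, 723, 126.3214111328125)
[ 0.36463914 -0.27327763  0.16050809] [-178.97372308    0.81689339   89.57371907]
{'dx': np.float64(-9.6), 'dy': np.float64(10.4), 'dz': np.float64(123.5), 'twist': np.float64(-0.4), 'rows': np.float64(3.0)}
```

Call:
{"name": "drive_tool", "arguments": {"moves": [{"dx": -10,"dy": 2,"dz": 30,"twist": 0,"gripper": 0},{"dx": -10,"dy": 4,"dz": 65,"twist": 0,"gripper": 0},{"dx": -10,"dy": 5,"dz": 100,"twist": 0,"gripper": 0},{"dx": -10,"dy": 6,"dz": 120,"twist": 0,"gripper": 0},{"dx": -10,"dy": 6,"dz": 123,"twist": 0,"gripper": 0}]}}

```text
time: 32.48
tool_pos: [0.3658, -0.2821, 0.0333]
eef_rot: [-178.7, 0.4, 89.5]
wrist_force: [-0.2, 1.0, -0.4]
opening: 0.0002
```

Call:
{"name": "drive_tool", "arguments": {"moves": [{"dx": 0,"dy": 8,"dz": 0,"twist": 0,"gripper": 0},{"dx": 0,"dy": 14,"dz": 0,"twist": 0,"gripper": 0},{"dx": 0,"dy": 19,"dz": 0,"twist": 0,"gripper": 0},{"dx": 0,"dy": 19,"dz": 0,"twist": 0,"gripper": 0}]}}

```text
time: 32.82
tool_pos: [0.3871, -0.2836, 0.0349]
eef_rot: [-178.8, 0.6, 89.6]
wrist_force: [0.8, -0.3, -0.2]
opening: 0.0005
```

```bash
python3 - <<'E'
from h import *
o=observe(); print(o['tool_pos'],o['eef_rot'],o['wrist_force'])
E
```

```text
[ 0.38708997 -0.28359503  0.03488287] [-178.83600112    0.60715003   89.59379256] [ 0.81215229 -0.31498364 -0.18177293]
```

Call:
{"name": "drive_tool", "arguments": {"moves": [{"dx": 0,"dy": 5,"dz": 0,"twist": 0,"gripper": 0},{"dx": 6,"dy": 5,"dz": 0,"twist": 0,"gripper": 0},{"dx": 13,"dy": 5,"dz": 0,"twist": 0,"gripper": 0},{"dx": 20,"dy": 5,"dz": 0,"twist": 0,"gripper": 0},{"dx": 27,"dy": 5,"dz": 0,"twist": 0,"gripper": 0}]}}

```text
time: 33.23
tool_pos: [0.392, -0.2556, 0.0344]
eef_rot: [-178.8, 0.6, 89.6]
wrist_force: [-0.4, 0.1, -0.6]
opening: 0.0001
```

```bash
python3 - <<'E'
from h import *
o=observe(); print(o['tool_pos'],o['eef_rot'],o['wrist_force'])
grab('top','t18.png'); print(needle('t18.png'))
E
```

```text
[ 0.39203481 -0.25555458  0.03443807] [-178.82117365    0.58813406   89.59905524] [-0.37724572  0.12190862 -0.63745063]
(-76.7, 311, 62.37983703613281)
```

Call:
{"name": "drive_tool", "arguments": {"moves": [{"dx": 0,"dy": 3,"dz": 0,"twist": 0,"gripper": 0},{"dx": 0,"dy": 5,"dz": 0,"twist": 0,"gripper": 0},{"dx": 0,"dy": 5,"dz": 0,"twist": 0,"gripper": 0}]}}

```text
time: 33.53
tool_pos: [0.3966, -0.2539, 0.0338]
eef_rot: [-178.7, 0.5, 89.7]
wrist_force: [-2.2, 0.6, -0.5]
opening: 0.0003
```

Call:
{"name": "drive_tool", "arguments": {"moves": [{"dx": 0,"dy": 2,"dz": 0,"twist": 0,"gripper": 0},{"dx": 0,"dy": 3,"dz": 0,"twist": 0,"gripper": 0},{"dx": 0,"dy": 3,"dz": 0,"twist": 0,"gripper": 0}]}}

```text
time: 33.78
tool_pos: [0.399, -0.2539, 0.0335]
eef_rot: [-178.6, 0.4, 89.7]
wrist_force: [-4.7, 0.1, 1.6]
opening: 0.0004
```

Call:
{"name": "drive_tool", "arguments": {"moves": [{"dx": 0,"dy": 2,"dz": 0,"twist": 0,"gripper": 0},{"dx": 0,"dy": 3,"dz": 0,"twist": 0,"gripper": 0},{"dx": 0,"dy": 3,"dz": 0,"twist": 0,"gripper": 0}]}}

```text
time: 34.03
tool_pos: [0.4011, -0.2538, 0.0333]
eef_rot: [-178.5, 0.4, 89.7]
wrist_force: [-6.1, 0.9, 3.8]
opening: 0.0003
```

Contact is at x ≈ 0.395, and 0.3985 gives about 3 mm of press. I sweep left from here.

Call:
{"name": "drive_tool", "arguments": {"moves": [{"dx": 4,"dy": -2,"dz": 0,"twist": 0,"gripper": 0},{"dx": 9,"dy": -2,"dz": 0,"twist": 0,"gripper": 0},{"dx": 14,"dy": -2,"dz": 0,"twist": 0,"gripper": 0},{"dx": 19,"dy": -2,"dz": 0,"twist": 0,"gripper": 0},{"dx": 23,"dy": -2,"dz": 0,"twist": 0,"gripper": 0}]}}

```text
time: 34.45
tool_pos: [0.3995, -0.2304, 0.0333]
eef_rot: [-178.5, 0.4, 89.7]
wrist_force: [-0.8, -0.3, 0.7]
opening: 0.0007
```

```bash
python3 - <<'E'
from h import *
o=observe(); print(o['tool_pos'],o['eef_rot'],o['wrist_force'])
grab('top','t19.png'); print(needle('t19.png'))
E
```

```text
[ 0.39951788 -0.23043256  0.03327637] [-178.52285053    0.40649456   89.67295314] [-0.83337647 -0.3071073   0.66987675]
(170.3, 4836, 130.60653686523438)
```

Call:
{"name": "drive_tool", "arguments": {"moves": [{"dx": 0,"dy": -12,"dz": 0,"twist": 0,"gripper": 0},{"dx": -10,"dy": -14,"dz": 0,"twist": 0,"gripper": 0},{"dx": -30,"dy": -14,"dz": 0,"twist": 0,"gripper": 0},{"dx": -50,"dy": -14,"dz": 0,"twist": 0,"gripper": 0},{"dx": -52,"dy": -14,"dz": 0,"twist": 0,"gripper": 0}]}}

```text
time: 34.92
tool_pos: [0.3864, -0.2857, 0.0348]
eef_rot: [-178.7, 0.6, 89.6]
wrist_force: [0.3, -0.6, -0.2]
opening: 0.0005
```

```bash
python3 - <<'E'
from h import *
o=observe(); print(o['tool_pos'],o['eef_rot'],o['wrist_force'])
grab('top','t20.png'); print(needle('t20.png'))
E
```

```text
[ 0.38641811 -0.28567179  0.03478514] [-178.69139141    0.57894074   89.57062799] [ 0.25518257 -0.56311144 -0.20109728]
(-53.6, 674, 87.9234619140625)
```

The needle turned 23° for a 23 mm sweep, so it follows well. About 93° remains.

Call:
{"name": "drive_tool", "arguments": {"moves": [{"dx": 0,"dy": 12,"dz": 0,"twist": 0,"gripper": 0},{"dx": 4,"dy": 13,"dz": 0,"twist": 0,"gripper": 0},{"dx": 11,"dy": 13,"dz": 0,"twist": 0,"gripper": 0},{"dx": 18,"dy": 12,"dz": 0,"twist": 0,"gripper": 0},{"dx": 25,"dy": 12,"dz": 0,"twist": 0,"gripper": 0}]}}

```text
time: 35.38
tool_pos: [0.3974, -0.2576, 0.0335]
eef_rot: [-178.6, 0.4, 89.6]
wrist_force: [-3.1, -0.4, 0.7]
opening: 0.0004
```

Call:
{"name": "drive_tool", "arguments": {"moves": [{"dx": 6,"dy": 0,"dz": 0,"twist": 0,"gripper": 0},{"dx": 12,"dy": 0,"dz": 0,"twist": 0,"gripper": 0},{"dx": 18,"dy": 0,"dz": 0,"twist": 0,"gripper": 0},{"dx": 23,"dy": 0,"dz": 0,"twist": 0,"gripper": 0},{"dx": 27,"dy": 0,"dz": 0,"twist": 0,"gripper": 0}]}}

```text
time: 35.8
tool_pos: [0.3979, -0.2299, 0.0333]
eef_rot: [-178.6, 0.4, 89.6]
wrist_force: [-0.4, -0.5, -0.4]
opening: 0.0003
```

Call:
{"name": "drive_tool", "arguments": {"moves": [{"dx": 0,"dy": -12,"dz": 0,"twist": 0,"gripper": 0},{"dx": -10,"dy": -14,"dz": 0,"twist": 0,"gripper": 0},{"dx": -30,"dy": -14,"dz": 0,"twist": 0,"gripper": 0},{"dx": -50,"dy": -14,"dz": 0,"twist": 0,"gripper": 0},{"dx": -52,"dy": -14,"dz": 0,"twist": 0,"gripper": 0}]}}

```text
time: 36.22
tool_pos: [0.3845, -0.2857, 0.035]
eef_rot: [-178.8, 0.6, 89.5]
wrist_force: [0.5, -0.4, 1.3]
opening: 0.0003
```

```bash
python3 - <<'E'
from h import *
o=observe(); print(o['tool_pos'],o['eef_rot'],o['wrist_force'])
grab('top','t21.png'); print(needle('t21.png'))
E
```

```text
[ 0.38448988 -0.28573006  0.03503974] [-178.75619985    0.60282669   89.46650907] [ 0.53910346 -0.35394552  1.25322185]
(-3.1, 569, 84.23571014404297)
```

Call:
{"name": "drive_tool", "arguments": {"moves": [{"dx": 0,"dy": 14,"dz": 0,"twist": 0,"gripper": 0},{"dx": 4,"dy": 14,"dz": 0,"twist": 0,"gripper": 0},{"dx": 11,"dy": 14,"dz": 0,"twist": 0,"gripper": 0},{"dx": 18,"dy": 14,"dz": 0,"twist": 0,"gripper": 0},{"dx": 25,"dy": 14,"dz": 0,"twist": 0,"gripper": 0}]}}

```text
time: 36.68
tool_pos: [0.3975, -0.2578, 0.0338]
eef_rot: [-178.6, 0.4, 89.5]
wrist_force: [-4.2, -1.8, 0.8]
opening: 0.0005
```

Call:
{"name": "drive_tool", "arguments": {"moves": [{"dx": 4,"dy": 0,"dz": 0,"twist": 0,"gripper": 0},{"dx": 8,"dy": 0,"dz": 0,"twist": 0,"gripper": 0},{"dx": 12,"dy": 0,"dz": 0,"twist": 0,"gripper": 0},{"dx": 14,"dy": 0,"dz": 0,"twist": 0,"gripper": 0},{"dx": 14,"dy": 0,"dz": 0,"twist": 0,"gripper": 0}]}}

```text
time: 37.1
tool_pos: [0.3975, -0.2431, 0.0336]
eef_rot: [-178.6, 0.4, 89.5]
wrist_force: [-2.6, 1.0, 1.3]
opening: 0.0007
```

Call:
{"name": "drive_tool", "arguments": {"moves": [{"dx": 0,"dy": -12,"dz": 0,"twist": 0,"gripper": 0},{"dx": -5,"dy": -14,"dz": 0,"twist": 0,"gripper": 0},{"dx": -20,"dy": -14,"dz": 0,"twist": 0,"gripper": 0},{"dx": -35,"dy": -14,"dz": 0,"twist": 0,"gripper": 0},{"dx": -40,"dy": -14,"dz": 0,"twist": 0,"gripper": 0}]}}

```text
time: 37.52
tool_pos: [0.3841, -0.2866, 0.035]
eef_rot: [-178.7, 0.6, 89.4]
wrist_force: [-0.2, 0.1, 0.3]
opening: 0.0005
```

```bash
python3 - <<'E'
from h import *
o=observe(); print(o['tool_pos'],o['eef_rot'],o['wrist_force'])
grab('top','t22.png'); print(needle('t22.png')); cv2.imwrite('pics/c18.png',cv2.convertScaleAbs(dial('t22.png')[1][:,:,::-1],alpha=2.0))
E
```

```text
[ 0.38405561 -0.28662122  0.03497999] [-178.71843097    0.55945627   89.4091636 ] [-0.17579013  0.12498538  0.31491817]
(38.6, 617, 65.09272766113281)
```

View pics/c18.png

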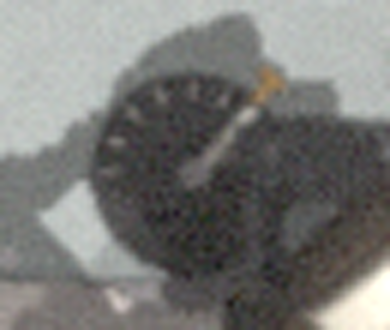

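The needle at 38.6° points straight at the tab (39–40°, where 4 mm equals 6.4°). I withdraw the arm and check everything.

Call:
{"name": "drive_tool", "arguments": {"moves": [{"dx": 0,"dy": -15,"dz": 0,"twist": 0,"gripper": 0},{"dx": 0,"dy": -20,"dz": -30,"twist": 0,"gripper": 0},{"dx": -20,"dy": -25,"dz": -70,"twist": 0,"gripper": 0},{"dx": -50,"dy": -30,"dz": -110,"twist": 0,"gripper": 0},{"dx": -80,"dy": -30,"dz": -150,"twist": 0,"gripper": 0}]}}

```text
time: 37.98
tool_pos: [0.3562, -0.3535, 0.1717]
eef_rot: [-178.7, 0.5, 89.4]
wrist_force: [0.1, -1.0, -0.2]
opening: 0.0007
```

Call:
{"name": "drive_tool", "arguments": {"moves": [{"dx": -40,"dy": -30,"dz": -10,"twist": 0,"gripper": 0},{"dx": -80,"dy": -60,"dz": -20,"twist": 0,"gripper": 0},{"dx": -120,"dy": -80,"dz": -20,"twist": 0,"gripper": 0},{"dx": -120,"dy": -80,"dz": -20,"twist": 0,"gripper": 0},{"dx": -120,"dy": -80,"dz": -20,"twist": 0,"gripper": 0}]}}

```text
time: 38.4
tool_pos: [0.2729, -0.4768, 0.1953]
eef_rot: [-178.7, 0.7, 89.1]
wrist_force: [-0.4, -0.1, -0.4]
opening: 0.0003
```

```bash
python3 - <<'E'
from h import *
o=observe(); print(o['time'],o['tool_pos'],o['wrist_force'])
c=grab('top','t23.png'); grab('scene','s23.png'); print(needle('t23.png'))
b=cv2.imread('pics/t23.png')[165:300,90:400]; cv2.imwrite('pics/c19.png',cv2.convertScaleAbs(cv2.resize(b,None,fx=2.5,fy=2.5,interpolation=cv2.INTER_CUBIC),alpha=1.6))
E
```

```text
38.4 [ 0.27291681 -0.47676254  0.19533455] [-0.41536668 -0.11690097 -0.3770535 ]
(40.3, 724, 128.6375732421875)
```

View pics/c19.png

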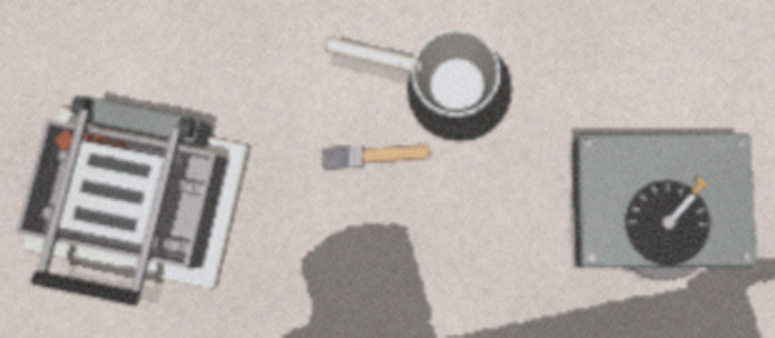

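The final picture shows:
- **Lever:** shut, with the rod at the same pixel as at the start.
- **Stones and arches:** inside the tub.
- **Cup:** upright on its pad, empty.
- **Needle:** on the tab.
- **Brush:** unmoved.

I hand the job in.

```bash
python3 -c "
from station import finish_job
print(finish_job())"
```

```text
the job is handed in; nothing more can be done
None
```

The polishing unit is loaded and the job is handed in at 38.4 s of the 208 s allowed; the station gives no verdict.

**What I did**
- Swung the clamp lever fully open and laid both steel arches side by side in the tub.
- Poured the stones by rolling the cup over the tub's front wall, and turned it upright again on the control box's rear edge.
- Stood the cup on its pad, shut the lever, and rolled the thumbwheel in three sweeps.

**Last checks**
- **Needle:** it reads 40.3° and the tab 39–40°, so the tip is within about 1 mm of the mark against the 4 mm allowed.
- **Lever:** the rod is back at its starting pixel, and it pressed on its stop with 26 N.
- **Cup:** it stands upright and empty, about 3 mm from the pad's centre.
- **Arches and stones:** both arches lie flat in the tub. I counted five red stones in the tub after the pour and saw none in the cup or on the bench.
- **Brush:** it looks unmoved in the final picture. I did not check the other bystanders by measurement.

**What went wrong on the way**
- The first two tries to right the cup missed the box edge.
- The first placing on the pad was about 30 mm off centre, so I gripped the cup again and moved it.
- A sixth stone hidden under another could not be ruled out by the count.
- I viewed 22 pictures against the budget of 14, because of the cup's pour, righting and replacing and the dial checks.

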